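Spin the washed peppers dry in the hand-cranked salad spinner

ROBOT

A 7-joint arm with a two-finger parallel gripper is mounted at the origin on the work surface. World frame = base frame: x ahead of the robot, y to its left, z up, the work surface at z = 0. Lengths are in m, angles in rad, forces in N, time in s.
With the tool pointing down it reaches from about 0.4 to 0.85 m from the base axis. Payload 4.5 kg.
Tool frame: the origin (TCP) lies at the very end of the fingers, on their centre line; the grasp point (between the pads) lies 19 mm behind it (r.grip_point_offset is the distance from the TCP to the grasp point, in m); z points along the fingers, y is the line along which they close (so a half turn about z gives the same grasp; the last joint's range is limited). The gripper opens to 88 mm and grips with 3 to 60 N. Pads are 18 mm wide; open, the fingers measure 123 mm over their backs; the gripper's body (75 mm by 187 mm) begins 45 mm behind the grasp point.
Start: joints at [1.18, 0.689, -0.195, 1.565, 0.157, 0.902, -0.215], TCP at [0.258, -0.569, 0.239] pointing down, gripper open.
Joint ranges: [-3.01, 3.01], [-0.46, 2.08], [-1.47, 1.51], [0.13, 2.56], [-1, 4.14], [0.04, 2.09], [-2.66, 2.66]. Speed limits (rad/s): [2.57, 2.57, 3.14, 3.14, 3.14, 3.14, 3.14].

INTERFACE

Orientations are given as a unit quaternion [x, y, z, w].
In Python, from plant import r gives the robot as it stands.
- The arm moves only by the tool carry_out, never from a script. Its argument "rows" is a list of rows, each a list of 3 entries, a list of its own where there are three numbers: the shift along the tool's x, y, z in cm, then the turn, a rotation vector about the tool's x, y, z in degrees, then the closure, from 0 (fully open) to 1 (shut). A call has 1 to 12 rows; each row is the pose to reach, as a shift and turn from the pose commanded when the call began, along the tool's axes at that moment; what a row does not reach only later rows make up. A row lasts 1/10 s, in which the tool goes at most 50 mm and 8.59 degrees, less where a joint would pass 70% of its speed; a pose out of reach is approached as far as the arm can. A call with a gripper value outside its range is refused whole. The fingers move at their own pace and stop on an object; "newtons" is the grip in N (left out, the last holds). Time passes only in rows, so rows that repeat a pose let the fingers close. It gives the time, the measured TCP pose, the force, the opening and the grip force at its end, in the units of the state.
- r.get_state(): the state, without advancing time (a new reading comes with each control period).
- r.snapshot(name): name is "scene" or "side" or "wrist"; returns a dict with "image" (400x640x3 uint8, red, green, blue), "fx", "fy", "cx", "cy" (pixels), "pose" (4x4, takes a point from camera to world coordinates). Camera axes: x right, y up, looking along -z (the intrinsics and any distortion apply to the point x, -y, -z); pixel columns grow to the right and rows downward; lengths in m; the calibration is good to about 2 mm. The wrist camera is an equidistant fisheye: a pixel r from the principal point sees the ray r / f radians off the axis. A picture is of the moment at which its call begins. There is no depth.
- r.finish_job(): hands the job in; it is judged then, once.
The state is a dict: "clock": time; "q": joint angles; "qd": joint speeds; "joint_torque": joint torques, N m; "tool_pos": TCP position; "eef_rot": TCP orientation; "contact_force": force on the tool from outside, world axes, zero at the start; "moment": the same for the moment, N m; "opening": opening from 0.0 (shut) to 1.0 (fully open); "finger_force": force on a finger pad.
Only numpy, scipy, OpenCV 4.12 (cv2) and the standard library are available. Lean on these libraries where they do the work, as an engineer would, in place of code of your own. Each camera call takes 0.05 s, during which the arm holds its last target. There are 200 camera calls.

TASK

Spin the washed peppers dry: set the green basket into the spinner bucket so that the pin under it drops fully into the bearing (hidden beneath it, to be found by feel), let go, put every pepper in, close the lid fully with its tongues between the posts, and turn the crank clockwise three full turns or a little more, so that the basket goes round with it, at a calm, even pace of well under one turn a second, without letting it snatch ahead past the stiff spot in each turn. Then take the lid off, stand the basket with all its peppers upright in the steel pan again and put the lid fully back on the empty bucket. Leave the bottle, the tub and the spoon alone.

Things in the scene. Friction and masses are not known exactly. Their poses are not given: they have to be found in the camera images.
- bucket: white plastic spinner bucket, fixed to the table on a black rubber foot; round, outer diameter 224 mm, 140 mm high, wall 4 mm, inner floor 6 mm up. Origin: centre of its underside, z up. A black, slippery, square bearing pad, 70 mm wide, is fixed on its floor.
- pad_mid (a point): point on the bucket's axis at the height of the pad's flat top, 36 mm above the bucket's underside. The pad's one blind hole (16 mm wide, 1.5 mm chamfer, 20 mm deep) is NOT exactly here: it lies up to 5 mm off in x and up to 5 mm off in y, otherwise at every start, and the basket hides it.
- post_gap (a point): middle of the gap between the two square posts outside the bucket's rim at its +y side, at rim height. The gap is 26 mm wide along the bucket's x and 30 mm deep; the posts reach from 110 to 142 mm from the axis, their tops flush with the rim. There is the same pair at -y. The lid's tongues drop between the posts.
- basket: loose green slotted basket, about 0.4 kg, 172 mm wide at the rim. Origin: centre of the plane under its three feet, z up. Above the origin: floor's flat underside 22 mm, inner floor 26 mm, rim 100 mm. Inner radius 77 mm at the floor, 83 at the rim. Feet 68 mm from the axis, clear of the pad. Fully seated its origin is 14 mm above the bucket's underside, the floor resting on the pad, and it turns freely.
- pin_tip (a point): tip of the white pin under the middle of the basket, 4 mm above the basket's origin. The pin is 14 mm thick, chamfered, 18 mm long. With the pin standing on top of the pad the basket's origin is 32 mm above the bucket's underside (18 mm too high) and it can tip over.
- bar_grip (a point): middle of the basket's white T-bar handle, 100 mm above the basket's origin, on a column 12 mm thick. The bar is 72 mm long along the basket's x, 12 mm wide along its y and 16 mm high (92 to 108 mm above the origin). Grip it across its 12 mm width.
- lid: loose lid, about 0.65 kg with its crank: green disc 232 mm wide, 6 mm thick, on a white skirt 206 mm wide and 32 mm deep that goes inside the bucket. Origin: centre of the skirt's lower edge, z up: at height 0 when standing on the table, 108 mm above the bucket's underside when fully down. At +y and -y an ear with a tongue; turned by half a turn it fits the bucket as well.
- tongue (a point): middle of the tongue under the lid's +y ear, 132 mm from the axis; 14 mm along the lid's x, 12 mm along y, reaching from 12 to 32 mm above the lid's origin. The same at -y.
- cap_top (a point): centre of the top of the lid's fixed white axle cap, 92 mm above the lid's origin. The cap is 26 mm thick and free to grip from 56 to 92 mm above the lid's origin: lift the lid by it.
- crank (a joint): angle of the black crank on the lid (rad, counting on over the turns), growing CLOCKWISE seen from above. At 0 the arm and the red knob point along the lid's +x, at 1.57 along its -y. It starts between 0 and 1; three turns from 0 are 18.85. Light friction, but in each turn from about 2.7 to 3.14 it is stiff, up to 0.36 N m (6 N at the knob), and from 3.14 to 3.6 it pushes ahead.
- knob_grip (a point): point at which to hold the crank's upright red knob, 62 mm from the crank's axis, 82 mm above the lid's origin. The knob is 22 mm thick, from 54 to 100 mm above the lid's origin, and spins freely on its own axis, so a gripper can keep its direction. The crank arm's top is 54 mm above the lid's origin.
- lug (a point): lower end of one of the two black lugs that the crank carries under the lid, 5 mm above the lid's origin, 28 mm from the axis, this one below the crank arm, the other opposite; 8 mm thick. With the lid down they reach 9 mm below the top of the basket's T-bar and push it round. If they come down on the bar itself (within 35 degrees of its direction) the lid stays 9 mm too high.
- pan: shallow stainless steel pan, fixed, 265 mm along its x and 325 mm along its y, 40 mm high, walls and floor 4 mm; origin: centre of its underside. The basket starts in it and must end standing anywhere on its floor.
- tray: black tray fixed on the table on which the peppers start, 125 mm along x, 390 mm along y, with a rim only 14 mm high and 5 mm thick; the peppers stand at table height. Origin: its middle, at table height.
- pepper1_mid (a point): middle of the red bell pepper: firm, round, 56 mm across, 60 mm high with a short green stem on top, about 80 g; this point is 30 mm above the underside of the standing pepper. Two to four of the four peppers are there; absent ones give None.
- pepper2_mid (a point): middle of the yellow bell pepper: firm, round, 56 mm across, 60 mm high with a short green stem on top, about 80 g; this point is 30 mm above the underside of the standing pepper. Two to four of the four peppers are there; absent ones give None.
- pepper3_mid (a point): middle of the dark green bell pepper: firm, round, 56 mm across, 60 mm high with a short green stem on top, about 80 g; this point is 30 mm above the underside of the standing pepper. Two to four of the four peppers are there; absent ones give None.
- pepper4_mid (a point): middle of the orange bell pepper: firm, round, 56 mm across, 60 mm high with a short green stem on top, about 80 g; this point is 30 mm above the underside of the standing pepper. Two to four of the four peppers are there; absent ones give None.
- sauce_bottle: red sauce bottle, 64 mm wide, 150 mm high, bystander; origin under its middle
- spice_tub: open aluminium tub, 100 mm wide, 100 mm high, bystander; origin under its middle
- ladle_spoon: steel spoon with a wooden handle, 300 mm long, lying beyond the bucket, bystander; origin under its middle

How it is judged:
By the outcome, as a careful person would: the job done as asked, in the order asked, and still so for the second after the job is handed in, with the robot touching nothing.
Of pepper1, pepper2, pepper3, pepper4 only 2 to 4 are there at a start; the rules pass over those that are not, and their reading is None.
At some moment in a run one of pepper1, pepper2, pepper3, pepper4 may be knocked a few centimetres aside while the robot is not near it.
It also fails if it takes over 210 s, if anything falls off the work surface, if the arm or the gripper's body presses on something with over 40 N, if the wrist force passes 120 N, or if a joint passes its speed limit or range.

## Working session

There is one attempt and no reset: what is moved stays moved. The work goes in short steps, Python scripts to look and compute and a tool call to move; the robot and the scene stay as the last step left them, time stands still between calls to the robot, and variables do not carry over. Pictures are saved under pics/ and viewed, at most 17 in all, crops included, and the job is handed in when it is done.

Besides the shell and the picture viewer there is one more tool, called as a command line: name --argument value ..., lists and objects as JSON in quotes. carry_out: Moves the arm, as the interface text tells. Its arguments: {"type":"object","properties":{"rows":{"type":"array"},"newtons":{"type":"number"}},"required":["rows"]}

```bash
mkdir -p pics; ls
cat > h.py <<'E'
import numpy as np, cv2
from plant import r
from scipy.spatial.transform import Rotation as R
def snap(cam,name):
    s=r.snapshot(cam); cv2.imwrite('pics/'+name+'.png',s['image'][:,:,::-1]); np.savez('pics/'+name+'.npz',**s); return s
def load(name): return dict(np.load('pics/'+name+'.npz'))
def ray(s,u,v,fish=False):
    x=(u-s['cx'])/s['fx']; y=(v-s['cy'])/s['fy']
    if fish:
        t=np.hypot(x,y); k=np.sin(t)/max(t,1e-9); d=np.array([x*k,-y*k,-np.cos(t)])
    else: d=np.array([x,-y,-1])
    return s['pose'][:3,3], s['pose'][:3,:3]@d
def onz(s,u,v,z,fish=False):
    o,d=ray(s,u,v,fish); return o+d*(z-o[2])/d[2]
def proj(s,p,fish=False):
    c=s['pose'][:3,:3].T@(np.array(p)-s['pose'][:3,3]); x,y,z=c[0],-c[1],-c[2]
    if fish:
        h=np.hypot(x,y); t=np.arctan2(h,z); x,y=x/h*t,y/h*t
    else: x,y=x/z,y/z
    return np.array([s['cx']+s['fx']*x,s['cy']+s['fy']*y])
def st():
    s=r.get_state(); print('t',round(s['clock'],2),'tcp',np.round(s['tool_pos'],4),'F',np.round(s['contact_force'],1),'M',np.round(s['moment'],2),'op',round(s['opening'],3),'ff',np.round(s['finger_force'],1))
    return s
def shift(p,yaw=None):
    """tool-axes shift in cm from present pose to world point p (TCP)"""
    s=r.get_state(); Rm=R.from_quat(s['eef_rot']); print('tool shift cm',np.round(Rm.inv().apply(np.array(p)-s['tool_pos'])*100,2),'tool y yaw deg',np.round(np.degrees(np.arctan2(*Rm.as_matrix()[[1,0],1])),1))
E
python3 - <<'E'
from h import *
a=snap('scene','sc0');b=snap('side','sd0');c=snap('wrist','wr0')
for s in(a,b,c):print(s['fx'],s['cx'],s['cy'],np.round(s['pose'],3).tolist())
s=st();print(s['q'],R.from_quat(s['eef_rot']).as_matrix().round(3))
cv2.imwrite('pics/both0.png',np.vstack([a['image'],b['image']])[:,:,::-1][:, :])
im=np.vstack([a['image'],b['image']]);cv2.imwrite('pics/both0.png',cv2.resize(im,(480,600))[:,:,::-1])
E
```

```text
pics
365.41473242037307 322.0668841452284 198.96948419112152 [[-0.754, -0.371, 0.542, 1.162], [0.657, -0.427, 0.621, 0.701], [0.002, 0.825, 0.566, 0.673], [0.0, 0.0, 0.0, 1.0]]
483.90756014652607 326.81356533862726 194.46317127140685 [[-0.998, 0.047, -0.05, 0.539], [-0.068, -0.643, 0.763, 1.08], [0.004, 0.764, 0.645, 0.995], [0.0, 0.0, 0.0, 1.0]]
309.70691628693146 315.84993276038296 197.85515200909668 [[0.413, 0.879, 0.24, 0.319], [-0.911, 0.399, 0.107, -0.541], [-0.002, -0.263, 0.965, 0.384], [0.0, 0.0, 0.0, 1.0]]
t 0.15 tcp [ 0.2574 -0.569   0.2381] F [-0.4  0.3 -0.4] M [-0.    0.03 -0.01] op 0.997 ff 0.0
[ 1.1798037   0.68977777 -0.19454519  1.56604363  0.15727543  0.90253567
 -0.21509609] [[ 0.911  0.412 -0.001]
 [ 0.412 -0.911  0.001]
 [-0.    -0.001 -1.   ]]
```

View pics/sc0.png

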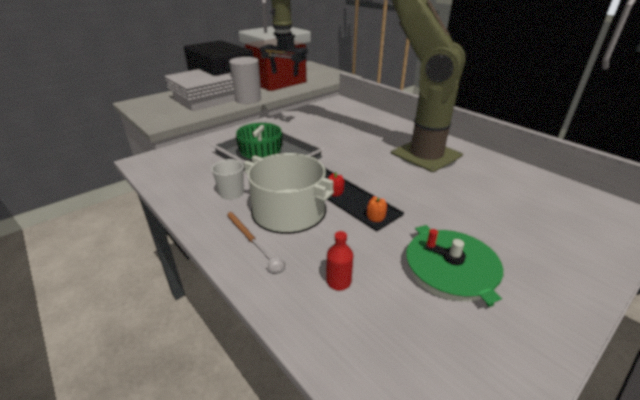

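View pics/sd0.png

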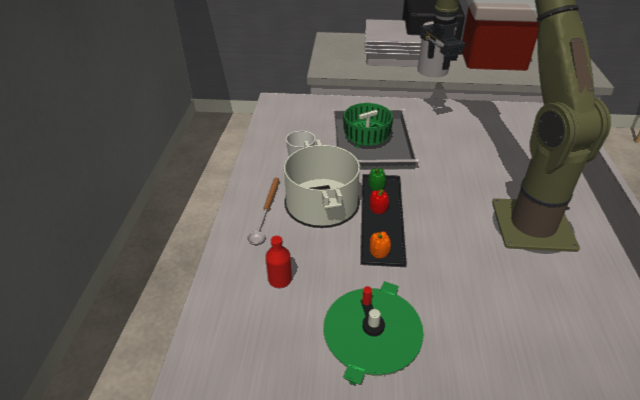

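Run:
```python
from h import *
a=load('sc0');b=load('sd0')
def tri(pa,pb):
    o1,d1=ray(a,*pa);o2,d2=ray(b,*pb);d1/=np.linalg.norm(d1);d2/=np.linalg.norm(d2)
    A=np.stack([d1,-d2],1);t=np.linalg.lstsq(A,o2-o1,rcond=None)[0];p,q=o1+d1*t[0],o2+d2*t[1];return (p+q)/2,np.linalg.norm(p-q)
print('captop',tri((457,243),(374,314)),onz(b,374,314,.092))
print('knobtop',tri((433,232),(367,290)),onz(b,367,290,.1))
for n,u,v,z in [('ear1',389,288,.035),('ear2',354,374,.035),('bar0',361,124,.104),('bar1',376,114,.104),('green',377,178,.035),('red',380,199,.035),('orange',380,242,.035),('bottle',277,240,.15),('tub',301,137,.1),('postgap+y?',333,195,.145),('pan c1',334,112,.04),('pan c2',404,112,.04),('pan c3',415,161,.04),('tray1',362,176,.014),('tray2',400,176,.014),('tray3',405,263,.014),('tray4',362,262,.014)]:
    print(n,onz(b,u,v,z).round(3))
hsv=cv2.cvtColor(b['image'],cv2.COLOR_RGB2HSV);g=cv2.inRange(hsv,(50,100,40),(80,255,255))
g[:270]=0
n,l,stt,c=cv2.connectedComponentsWithStats(g)
k=1+np.argmax(stt[1:,4]);cs=max(cv2.findContours((l==k).astype(np.uint8),cv2.RETR_EXTERNAL,cv2.CHAIN_APPROX_NONE)[0],key=len)[:,0]
P=np.array([onz(b,u,v,.038)[:2] for u,v in cs]);c0=P.mean(0)
for _ in range(5):
    d=np.linalg.norm(P-c0,axis=1);Q=P[abs(d-.116)<.012];A=np.c_[2*Q,np.ones(len(Q))];s=np.linalg.lstsq(A,(Q**2).sum(1),rcond=None)[0];c0=s[:2]
print('lid',c0,np.sqrt(s[2]+c0@c0))
# bucket rim: brightness contour
im=b['image'].astype(int);print('bucket px',im[200,300],im[160,300],im[160,240],im[185,322])
```

```text
captop (array([0.47478694, 0.41246574, 0.08441941]), np.float64(0.001239125181587959)) [0.47545731 0.41877446 0.092     ]
knobtop (array([0.49155658, 0.35312186, 0.09226534]), np.float64(0.0010977959098928904)) [0.49187026 0.35865952 0.1       ]
ear1 [0.433 0.296 0.035]
ear2 [0.515 0.534 0.035]
bar0 [ 0.516 -0.358  0.104]
bar1 [ 0.464 -0.429  0.104]
green [ 0.459 -0.148  0.035]
red [ 0.451 -0.045  0.035]
orange [0.453 0.137 0.035]
bottle [0.714 0.261 0.15 ]
tub [ 0.715 -0.268  0.1  ]
postgap+y? [0.588 0.076 0.145]
pan c1 [ 0.619 -0.54   0.04 ]
pan c2 [ 0.351 -0.56   0.04 ]
pan c3 [ 0.332 -0.243  0.04 ]
tray1 [ 0.506 -0.182  0.014]
tray2 [ 0.381 -0.192  0.014]
tray3 [0.386 0.19  0.014]
tray4 [0.501 0.195 0.014]
lid [0.47478726 0.4178195 ] 0.11432350736974095
bucket px [142 141 126] [121 121 109] [157 148 145] [168 168 149]
```

View pics/wr0.png

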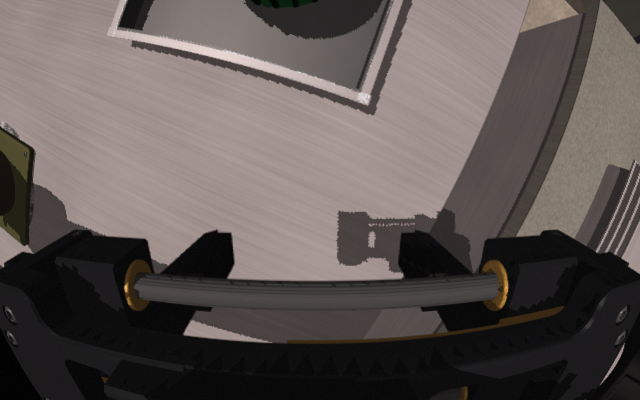

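```bash
cat >> h.py <<'E'
def go(p,yaw=None):
    s=r.get_state(); M=R.from_quat(s['eef_rot']); m=M.as_matrix(); d=M.inv().apply(np.array(p)-s['tool_pos'])*100
    y=np.degrees(np.arctan2(m[1,1],m[0,1])); dy=0 if yaw is None else (yaw-y+90)%180-90
    print('shift',d.round(2),'rotz',round(-dy,1),'yaw',round(y,1),'rows>=',int(max(np.linalg.norm(d)/5,abs(dy)/8.59))+1,'tilt',m[:,2].round(3),'q6',round(s['q'][6],2))
E
python3 - <<'E'
from h import *
go((.49,-.394,.24),-36)
E
```

```text
shift [28.41 -6.36 -0.18] rotz -29.7 yaw -65.7 rows>= 6 tilt [-0.001  0.001 -1.   ] q6 -0.22
```

carry_out --rows '[[[28.4, -6.4, 0], [0, 0, -30], 0], [[28.4, -6.4, 0], [0, 0, -30], 0], [[28.4, -6.4, 0], [0, 0, -30], 0], [[28.4, -6.4, 0], [0, 0, -30], 0], [[28.4, -6.4, 0], [0, 0, -30], 0], [[28.4, -6.4, 0], [0, 0, -30], 0], [[28.4, -6.4, 0], [0, 0, -30], 0], [[28.4, -6.4, 0], [0, 0, -30], 0], [[28.4, -6.4, 0], [0, 0, -30], 0], [[28.4, -6.4, 0], [0, 0, -30], 0], [[28.4, -6.4, 0], [0, 0, -30], 0]]'

```text
clock: 1.25
tool_pos: [0.4887, -0.3954, 0.2387]
eef_rot: [0.89, 0.455, -0.0, 0.0]
contact_force: [-0.9, -0.3, -0.4]
opening: 1.002
finger_force: 0.0
```

Run:
```python
from h import *
st();c=snap('wrist','wr1');go((.49,-.394,.24),-36)
```

```text
t 1.25 tcp [ 0.4887 -0.3954  0.2387] F [-0.9 -0.3 -0.4] M [-0.02 -0.06  0.01] op 1.002 ff 0.0
shift [ 0.16  0.02 -0.13] rotz 0.2 yaw -35.8 rows>= 1 tilt [-0. -0. -1.] q6 -0.24
```

View pics/wr1.png

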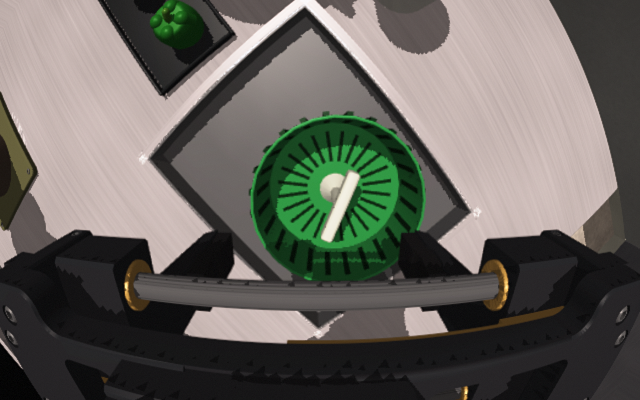

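```bash
cat >> h.py <<'E'
def bar(s,z,box):
    im=s['image']; x0,x1,y0,y1=box; hsv=cv2.cvtColor(im,cv2.COLOR_RGB2HSV)
    m=cv2.inRange(hsv,(0,0,170),(180,90,255)); w=np.zeros_like(m); w[y0:y1,x0:x1]=m[y0:y1,x0:x1]
    n,l,t,c=cv2.connectedComponentsWithStats(w); k=1+np.argmax(t[1:,4]); v,u=np.nonzero(l==k)
    P=np.array([onz(s,a,b,z,True)[:2] for a,b in zip(u,v)]).astype(np.float32)
    rr=cv2.minAreaRect(P); bx=cv2.boxPoints(rr); e=[bx[1]-bx[0],bx[2]-bx[1]]; L=max(e,key=np.linalg.norm)
    print('bar px',t[k],'centre',np.round(rr[0],4),'size',np.round(rr[1],4),'dir',np.degrees(np.arctan2(L[1],L[0])).round(1)); return np.array(rr[0])
E
python3 - <<'E'
from h import *
s=load('wr1');bar(s,.112,(300,375,150,250))
print(s['image'][230,333],s['image'][180,330],s['image'][185,350])
im=s['image'];hsv=cv2.cvtColor(im,cv2.COLOR_RGB2HSV)
g=cv2.inRange(hsv,(50,100,90),(80,255,255));g[:100]=0;g[300:]=0
cs=max(cv2.findContours(g,cv2.RETR_EXTERNAL,cv2.CHAIN_APPROX_NONE)[0],key=len)[:,0]
P=np.array([onz(s,u,v,.104,True)[:2] for u,v in cs],np.float32);print('rim circ',cv2.minEnclosingCircle(P))
for u,v in [(142,157),(313,2),(475,212)]: print('pan corner',onz(s,u,v,.04,True).round(3))
E
```

```text
bar px [321 171  39  72 875] centre [ 0.497 -0.421] size [0.0712 0.0112] dir 32.6
[240 237 222] [231 227 207] [241 238 225]
rim circ ((0.5001237392425537, -0.41945233941078186), 0.06221602112054825)
pan corner [ 0.328 -0.247  0.04 ]
pan corner [ 0.603 -0.231  0.04 ]
pan corner [ 0.628 -0.552  0.04 ]
```

Run:
```python
from h import *
b=load('sd0')
for p in [(286,172),(360,172),(322,148),(330,190)]: print(onz(b,*p,.145))
go((.595,-.05,.33),-57)
```

```text
[ 0.729297   -0.01647498  0.145     ]
[ 0.51658818 -0.03213277  0.145     ]
[ 0.63506769 -0.14476196  0.145     ]
[0.59771276 0.05539691 0.145     ]
shift [ 34.2  -11.58  -9.15] rotz 21.2 yaw -35.8 rows>= 8 tilt [-0. -0. -1.] q6 -0.24
```

Run:
```python
from h import *
go((.583,-.089,.33))
```

```text
shift [ 30.33 -10.27  -9.14] rotz 0 yaw -35.8 rows>= 7 tilt [-0. -0. -1.] q6 -0.24
```

carry_out --rows '[[[30.3, -10.3, -9], [0, 0, 0], 0], [[30.3, -10.3, -9], [0, 0, 0], 0], [[30.3, -10.3, -9], [0, 0, 0], 0], [[30.3, -10.3, -9], [0, 0, 0], 0], [[30.3, -10.3, -9], [0, 0, 0], 0], [[30.3, -10.3, -9], [0, 0, 0], 0], [[30.3, -10.3, -9], [0, 0, 0], 0], [[30.3, -10.3, -9], [0, 0, 0], 0], [[30.3, -10.3, -9], [0, 0, 0], 0], [[30.3, -10.3, -9], [0, 0, 0], 0], [[30.3, -10.3, -9], [0, 0, 0], 0]]'

```text
clock: 2.4
tool_pos: [0.5823, -0.0901, 0.3282]
eef_rot: [0.89, 0.455, -0.001, 0.0]
contact_force: [0.2, 0.1, -0.7]
opening: 1.002
finger_force: 0.0
```

Run:
```python
from h import *
st();s=snap('wrist','wr2')
im=s['image']; u,v=proj(s,(.622,-.035,.036),True).astype(int); print(u,v)
c=im[max(v-60,0):v+60,u-80:u+80].astype(float);c=np.clip((c/120)**.6*255,0,255).astype(np.uint8)
c=cv2.resize(c,(640,480),interpolation=cv2.INTER_CUBIC)
cv2.imwrite('pics/cr2.png',np.vstack([cv2.resize(im,(640,400))[:120][:, :],c])[:,:,::-1])
```

```text
t 2.4 tcp [ 0.5823 -0.0901  0.3282] F [ 0.2  0.1 -0.7] M [-0.02 -0.03 -0.  ] op 1.002 ff 0.0
315 115
```

View pics/wr2.png

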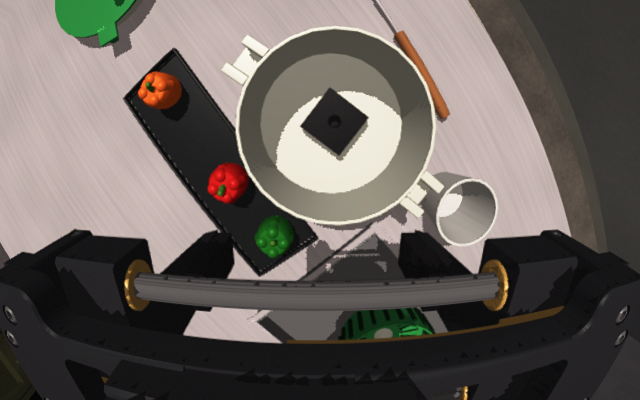

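View pics/cr2.png

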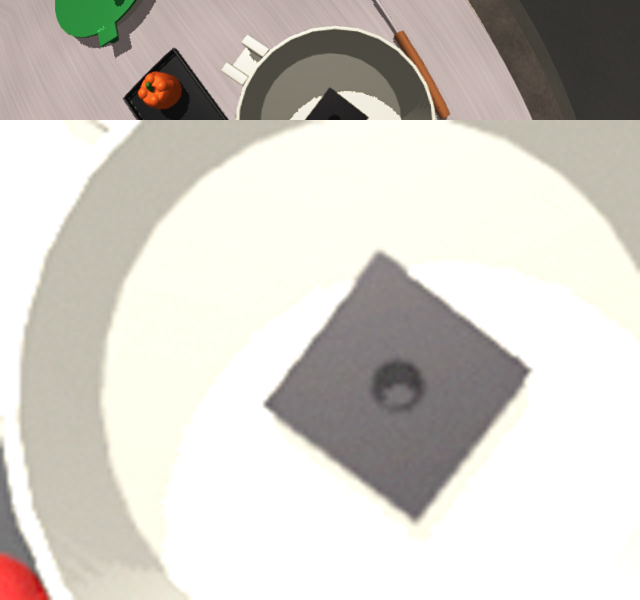

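Run:
```python
from h import *
s=load('wr2')
C=[(329.75,88),(367.5,117.5),(339,155.5),(301.25,126)]
for zb in(0,.004,.008):
    z=.036+zb
    Q=np.array([onz(s,*c,z,True)[:2] for c in C]); m=np.linalg.norm(Q-np.roll(Q,1,0),axis=1)
    h=onz(s,334.5,121.5,z,True)[:2]
    a=onz(s,246,60,.14+zb,True)[:2];b=onz(s,422,195,.14+zb,True)[:2]
    e=Q[1]-Q[0];
    print(zb,'pad',Q.mean(0).round(4),'side',m.round(4),'ang',np.degrees(np.arctan2(*(Q[1]-Q[0])[::-1])).round(1),np.degrees(np.arctan2(*(Q[2]-Q[1])[::-1])).round(1),'hole',h.round(4),'gaps',a.round(4),b.round(4),'mid',((a+b)/2).round(4),'len',np.linalg.norm(a-b).round(4),'ang',np.degrees(np.arctan2(*(a-b)[::-1])).round(1))
    im=s['image'];hsv=cv2.cvtColor(im,cv2.COLOR_RGB2HSV)
    P=[]
    # rim outer edge: rays outward from (336,125) last bright pixel
    for t in np.arange(0,360,4):
        d=np.array([np.cos(np.radians(t)),np.sin(np.radians(t))])
        vals=[(k) for k in np.arange(85,112,.5) for q in [np.array([336,125])+k*d] if 0<=q[1]<399 and im[int(round(q[1])),int(round(q[0]))].min()>205]
        if vals and max(vals)<110: P.append(onz(s,*(np.array([336,125])+max(vals)*d),.14+zb,True)[:2])
    P=np.array(P);k=np.ones(len(P),bool)
    for _ in range(6):
        A=np.c_[2*P[k],np.ones(k.sum())];x=np.linalg.lstsq(A,(P[k]**2).sum(1),rcond=None)[0];rad=np.sqrt(x[2]+x[:2]@x[:2]);e=abs(np.linalg.norm(P-x[:2],axis=1)-rad);k=e<max(.0025,np.median(e)*1.5)
    print('rim',x[:2].round(4),rad.round(4),k.sum())
# peppers
for n,lo,hi in [('orange',(8,150,120),(18,255,255)),('red',(0,180,100),(4,255,255)),('green',(50,120,50),(75,255,255))]:
    m=cv2.inRange(hsv,lo,hi)
    if n=='green': m[:180]=0;m[270:]=0
    k,l,t,c=cv2.connectedComponentsWithStats(m);j=1+np.argmax(t[1:,4]);print(n,t[j],c[j].round(1),onz(s,*c[j],.036,True).round(4))
```

```text
0 pad [ 0.6378 -0.0577] side [0.067  0.0674 0.068  0.068 ] ang -73.2 -161.8 hole [ 0.6379 -0.0575] gaps [0.5975 0.0599] [ 0.6704 -0.1785] mid [ 0.6339 -0.0593] len 0.2492 ang 107.0
rim [ 0.6338 -0.0576] 0.1102 79
0.004 pad [ 0.6376 -0.0575] side [0.0664 0.0668 0.0673 0.0674] ang -73.2 -161.8 hole [ 0.6377 -0.0573] gaps [0.5978 0.0587] [ 0.6698 -0.1768] mid [ 0.6338 -0.059 ] len 0.2462 ang 107.0
rim [ 0.6337 -0.0574] 0.1089 79
0.008 pad [ 0.6375 -0.0573] side [0.0658 0.0661 0.0667 0.0668] ang -73.2 -161.8 hole [ 0.6376 -0.0571] gaps [0.5981 0.0576] [ 0.6692 -0.175 ] mid [ 0.6337 -0.0587] len 0.2432 ang 107.0
rim [ 0.6335 -0.0571] 0.1076 79
orange [138  72  36  34 710] [154.7  87.3] [0.4547 0.1534 0.036 ]
red [207 163  38  40 952] [225.3 181.3] [ 0.4574 -0.0325  0.036 ]
green [ 255  215   38   43 1051] [272.7 236.5] [ 0.4619 -0.1433  0.036 ]
```

Run:
```python
from h import *
go((.497,-.421,.15),-57.4)
```

```text
shift [-31.84  12.47  17.86] rotz 21.6 yaw -35.8 rows>= 8 tilt [-0.001 -0.001 -1.   ] q6 -0.73
```

carry_out --rows '[[[-31.8, 12.5, 17.8], [0, 0, 21.6], 0.5], [[-31.8, 12.5, 17.8], [0, 0, 21.6], 0.5], [[-31.8, 12.5, 17.8], [0, 0, 21.6], 0.5], [[-31.8, 12.5, 17.8], [0, 0, 21.6], 0.5], [[-31.8, 12.5, 17.8], [0, 0, 21.6], 0.5], [[-31.8, 12.5, 17.8], [0, 0, 21.6], 0.5], [[-31.8, 12.5, 17.8], [0, 0, 21.6], 0.5], [[-31.8, 12.5, 17.8], [0, 0, 21.6], 0.5], [[-31.8, 12.5, 17.8], [0, 0, 21.6], 0.5], [[-31.8, 12.5, 17.8], [0, 0, 21.6], 0.5], [[-31.8, 12.5, 17.8], [0, 0, 21.6], 0.5], [[-31.8, 12.5, 17.8], [0, 0, 21.6], 0.5]]'

```text
clock: 3.65
tool_pos: [0.5004, -0.4176, 0.1516]
eef_rot: [0.959, 0.283, 0.001, 0.0]
contact_force: [0.1, 0.5, 0.3]
opening: 0.502
finger_force: 0.0
```

Run:
```python
from h import *
st();s=snap('wrist','wr3')
u,v=proj(s,(.497,-.421,.112),True);print(u,v)
bar(s,.112,(270,390,170,285))
go((.497,-.421,.085),-57.4)
```

```text
t 3.65 tcp [ 0.5004 -0.4176  0.1516] F [0.1 0.5 0.3] M [0.04 0.03 0.05] op 0.502 ff 0.0
317.52011744681596 230.79694304865387
bar px [ 298  173   39   58 1469] centre [ 0.5125 -0.4098] size [0.0378 0.023 ] dir 22.9
shift [-0.46  0.09  6.66] rotz 0.3 yaw -57.1 rows>= 2 tilt [ 0.001  0.    -1.   ] q6 -0.56
```

carry_out --rows '[[[0, 0, 2], [0, 0, 0], 0.5], [[0, 0, 4], [0, 0, 0], 0.5], [[0, 0, 5.5], [0, 0, 0], 0.5], [[0, 0, 6.5], [0, 0, 0], 0.5], [[0, 0, 6.5], [0, 0, 0], 0.5], [[0, 0, 6.5], [0, 0, 0], 0.5], [[0, 0, 6.5], [0, 0, 0], 0.5]]'

```text
clock: 4.4
tool_pos: [0.4998, -0.4195, 0.0867]
eef_rot: [0.959, 0.282, 0.001, 0.001]
contact_force: [0.0, -0.1, 0.4]
opening: 0.502
finger_force: 0.0
```

Run:
```python
from h import *
st();go((.497,-.421,.085),-57.4)
```

```text
t 4.4 tcp [ 0.4998 -0.4195  0.0867] F [ 0.  -0.1  0.4] M [-0.01 -0.06  0.01] op 0.502 ff 0.0
shift [-0.31 -0.03  0.17] rotz 0.1 yaw -57.3 rows>= 1 tilt [ 0.002 -0.001 -1.   ] q6 -0.58
```

carry_out --rows '[[[-0.3, 0, 0.2], [0, 0, 0], 0.5], [[-0.3, 0, 0.2], [0, 0, 0], 0.9], [[-0.3, 0, 0.2], [0, 0, 0], 1], [[-0.3, 0, 0.2], [0, 0, 0], 1], [[-0.3, 0, 0.2], [0, 0, 0], 1], [[-0.3, 0, 0.2], [0, 0, 0], 1], [[-0.3, 0, 0.2], [0, 0, 0], 1], [[-0.3, 0, 0.2], [0, 0, 0], 1]]' --newtons 45

```text
clock: 5.2
tool_pos: [0.4969, -0.421, 0.0838]
eef_rot: [0.959, 0.282, 0.0, 0.0]
contact_force: [0.7, -1.0, -0.1]
opening: 0.13
finger_force: 45.0
```

carry_out --rows '[[[0, 0, -1], [0, 0, 0], 1], [[0, 0, -3], [0, 0, 0], 1], [[0, 0, -6], [0, 0, 0], 1], [[0, 0, -9], [0, 0, 0], 1], [[0, 0, -12], [0, 0, 0], 1], [[0, 0, -15], [0, 0, 0], 1], [[0, 0, -17.5], [0, 0, 0], 1], [[0, 0, -17.5], [0, 0, 0], 1], [[0, 0, -17.5], [0, 0, 0], 1]]'

```text
clock: 6.1
tool_pos: [0.4958, -0.4201, 0.258]
eef_rot: [0.959, 0.282, -0.001, -0.001]
contact_force: [-0.5, -0.4, -5.1]
opening: 0.129
finger_force: 45.0
```

Run:
```python
from h import *
st();go((.638,-.0575,.26),-57.4)
```

```text
t 6.1 tcp [ 0.4958 -0.4201  0.258 ] F [-0.5 -0.4 -5.1] M [0.03 0.01 0.01] op 0.129 ff 45.0
shift [ 31.58 -22.8   -0.18] rotz 0.2 yaw -57.2 rows>= 8 tilt [-0.002  0.001 -1.   ] q6 -0.52
```

carry_out --rows '[[[3, -2.2, 0], [0, 0, 0], 1], [[7, -5, 0], [0, 0, 0], 1], [[11, -8, 0], [0, 0, 0], 1], [[15, -11, 0], [0, 0, 0], 1], [[19, -14, 0], [0, 0, 0], 1], [[23, -17, 0], [0, 0, 0], 1], [[27, -20, 0], [0, 0, 0], 1], [[30, -22, 0], [0, 0, 0], 1], [[31.6, -22.8, 0], [0, 0, 0], 1], [[31.6, -22.8, 0], [0, 0, 0], 1], [[31.6, -22.8, 0], [0, 0, 0], 1], [[31.6, -22.8, 0], [0, 0, 0], 1]]'

```text
clock: 7.3
tool_pos: [0.6378, -0.0611, 0.2577]
eef_rot: [0.96, 0.28, -0.002, 0.001]
contact_force: [0.9, -0.6, -5.4]
opening: 0.126
finger_force: 45.0
```

Run:
```python
from h import *
st();go((.638,-.0575,.125),-57.4)
```

```text
t 7.3 tcp [ 0.6378 -0.0611  0.2577] F [ 0.9 -0.6 -5.4] M [-0.01 -0.03 -0.01] op 0.126 ff 45.0
shift [ 0.25 -0.3  13.27] rotz -0.1 yaw -57.5 rows>= 3 tilt [-0.003 -0.002 -1.   ] q6 -1.12
```

carry_out --rows '[[[0.2, -0.3, 2], [0, 0, 0], 1], [[0.2, -0.3, 5], [0, 0, 0], 1], [[0.2, -0.3, 8], [0, 0, 0], 1], [[0.2, -0.3, 11], [0, 0, 0], 1], [[0.2, -0.3, 13], [0, 0, 0], 1], [[0.2, -0.3, 13.5], [0, 0, 0], 1], [[0.2, -0.3, 13.5], [0, 0, 0], 1], [[0.2, -0.3, 13.5], [0, 0, 0], 1], [[0.2, -0.3, 13.5], [0, 0, 0], 1]]'

```text
clock: 8.2
tool_pos: [0.6402, -0.0548, 0.1253]
eef_rot: [0.96, 0.282, 0.001, 0.001]
contact_force: [0.6, 0.1, -4.4]
opening: 0.13
finger_force: 45.0
```

Run:
```python
from h import *
st();go((.638,-.0575,.108),-57.4)
```

```text
t 8.2 tcp [ 0.6402 -0.0548  0.1253] F [ 0.6  0.1 -4.4] M [ 0.05 -0.   -0.01] op 0.13 ff 45.0
shift [-0.34  0.1   1.73] rotz 0.1 yaw -57.3 rows>= 1 tilt [ 0.003 -0.    -1.   ] q6 -1.16
```

carry_out --rows '[[[-0.3, 0.1, 0.6], [0, 0, 0], 1], [[-0.3, 0.1, 1.0], [0, 0, 0], 1], [[-0.3, 0.1, 1.0], [0, 0, 0], 1], [[-0.3, 0.1, 1.0], [0, 0, 0], 1], [[-0.3, 0.1, 1.0], [0, 0, 0], 1]]'

```text
clock: 8.7
tool_pos: [0.6373, -0.0568, 0.1138]
eef_rot: [0.959, 0.282, 0.0, 0.0]
contact_force: [0.3, 0.7, -4.4]
opening: 0.129
finger_force: 45.0
```

Run:
```python
from h import *
st();go((.638,-.0575,.108),-57.4)
```

```text
t 8.7 tcp [ 0.6373 -0.0568  0.1138] F [ 0.3  0.7 -4.4] M [ 0.04 -0.03  0.01] op 0.129 ff 45.0
shift [0.02 0.1  0.58] rotz 0.1 yaw -57.3 rows>= 1 tilt [ 0.  0. -1.] q6 -1.16
```

Now lower gently: contact expected near z 0.112 if off the hole, 0.094 if seated.

carry_out --rows '[[[0, 0.1, 0.2], [0, 0, 0], 1], [[0, 0.1, 0.4], [0, 0, 0], 1], [[0, 0.1, 0.6], [0, 0, 0], 1], [[0, 0.1, 0.7], [0, 0, 0], 1], [[0, 0.1, 0.7], [0, 0, 0], 1]]'

```text
clock: 9.2
tool_pos: [0.6377, -0.0575, 0.1065]
eef_rot: [0.959, 0.282, -0.0, -0.0]
contact_force: [0.0, 0.4, -5.4]
opening: 0.133
finger_force: 45.0
```

Run:
```python
from h import *
st();go((.638,-.0575,.108),-57.4)
```

```text
t 9.2 tcp [ 0.6377 -0.0575  0.1065] F [ 0.   0.4 -5.4] M [ 0.17 -0.07 -0.  ] op 0.133 ff 45.0
shift [ 0.03  0.02 -0.15] rotz 0.2 yaw -57.2 rows>= 1 tilt [-0.  0. -1.] q6 -1.17
```

carry_out --rows '[[[0, 0, 0.3], [0, 0, 0], 1], [[0, 0, 0.6], [0, 0, 0], 1], [[0, 0, 0.9], [0, 0, 0], 1], [[0, 0, 1.1], [0, 0, 0], 1], [[0, 0, 1.2], [0, 0, 0], 1], [[0, 0, 1.2], [0, 0, 0], 1]]'

```text
clock: 9.8
tool_pos: [0.6377, -0.0576, 0.0945]
eef_rot: [0.959, 0.282, -0.0, -0.0]
contact_force: [-0.0, 1.2, -5.1]
opening: 0.134
finger_force: 45.0
```

Run:
```python
from h import *
st();go((.638,-.0575,.0935),-57.4)
```

```text
t 9.8 tcp [ 0.6377 -0.0576  0.0945] F [-0.   1.2 -5.1] M [ 0.22 -0.15 -0.03] op 0.134 ff 45.0
shift [0.04 0.01 0.1 ] rotz 0.1 yaw -57.3 rows>= 1 tilt [-0.  0. -1.] q6 -1.17
```

carry_out --rows '[[[0, 0, 0.15], [0, 0, 0], 1], [[0, 0, 0.2], [0, 0, 0], 1], [[0, 0, 0.2], [0, 0, 0], 1]]'

```text
clock: 10.1
tool_pos: [0.638, -0.0576, 0.0936]
eef_rot: [0.959, 0.282, 0.0, 0.0]
contact_force: [-2.3, 1.7, 4.8]
opening: 0.127
finger_force: 45.0
```

Run:
```python
from h import *
st()
```

```text
t 10.1 tcp [ 0.638  -0.0576  0.0936] F [-2.3  1.7  4.8] M [0.39 0.33 0.01] op 0.127 ff 45.0
```

carry_out --rows '[[[0, 0, 0], [0, 0, 0], 0.6], [[0, 0, 0], [0, 0, 0], 0.6], [[0, 0, 0], [0, 0, 0], 0.6], [[0, 0, -3], [0, 0, 0], 0.6], [[0, 0, -8], [0, 0, 0], 0.6], [[0, 0, -13], [0, 0, 0], 0.4], [[0, 0, -15], [0, 0, 0], 0.2], [[0, 0, -15], [0, 0, 0], 0.2]]'

```text
clock: 10.9
tool_pos: [0.6402, -0.0581, 0.2467]
eef_rot: [0.96, 0.282, 0.004, 0.001]
contact_force: [0.3, -0.5, -0.4]
opening: 0.647
finger_force: 0.0
```

Run:
```python
from h import *
st();s=snap('wrist','wr4');bar(s,.122,(200,460,60,232))
go((.46,-.09,.22),-90)
go((.46,-.09,.22),-60)
```

```text
t 10.9 tcp [ 0.6402 -0.0581  0.2467] F [ 0.3 -0.5 -0.4] M [-0.06  0.03 -0.02] op 0.647 ff 0.0
bar px [  200    60   260   172 11388] centre [ 0.6857 -0.0512] size [0.1666 0.2487] dir -56.4
shift [-16.75  -6.97   2.35] rotz 32.7 yaw -57.3 rows>= 4 tilt [ 0.003 -0.001 -1.   ] q6 -1.12
shift [-16.75  -6.97   2.35] rotz 2.7 yaw -57.3 rows>= 4 tilt [ 0.003 -0.001 -1.   ] q6 -1.12
```

View pics/wr4.png

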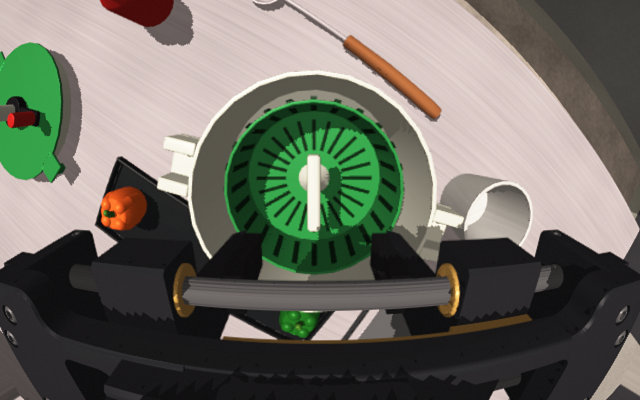

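carry_out --rows '[[[-4, -2, 0], [0, 0, -8], 0.2], [[-8, -3.5, 0], [0, 0, -16], 0.2], [[-12, -5, 0], [0, 0, -24], 0.2], [[-16.7, -7, 0], [0, 0, -32], 0.2], [[-16.7, -7, 0], [0, 0, -40], 0.2], [[-16.7, -7, 0], [0, 0, -48], 0.2], [[-16.7, -7, 0], [0, 0, -56], 0.2], [[-16.7, -7, 0], [0, 0, -64], 0.2], [[-16.7, -7, 0], [0, 0, -72], 0.2], [[-16.7, -7, 0], [0, 0, -80], 0.2], [[-16.7, -7, 0], [0, 0, -88], 0.2], [[-16.7, -7, 0], [0, 0, -96], 0.2]]'

```text
clock: 12.15
tool_pos: [0.4581, -0.0892, 0.2411]
eef_rot: [0.43, 0.903, -0.0, -0.002]
contact_force: [-0.4, 0.5, 0.3]
opening: 0.799
finger_force: 0.0
```

carry_out --rows '[[[0, 0, 0], [0, 0, -8.5], 0.2], [[0, 0, 0], [0, 0, -17], 0.2], [[0, 0, 0], [0, 0, -25.5], 0.2], [[0, 0, 0], [0, 0, -34], 0.2], [[0, 0, 0], [0, 0, -42.5], 0.2], [[0, 0, 0], [0, 0, -51], 0.2], [[0, 0, 0], [0, 0, -51], 0.2], [[0, 0, 0], [0, 0, -51], 0.2]]'

```text
clock: 12.95
tool_pos: [0.4586, -0.0892, 0.2416]
eef_rot: [0.004, 1.0, 0.001, -0.001]
contact_force: [-0.9, -0.3, -0.2]
opening: 0.799
finger_force: 0.0
```

```bash
cat >> h.py <<'E'
RNG={'orange':((8,150,80),(18,255,255)),'red':((0,170,70),(5,255,255)),'green':((45,110,30),(80,255,255))}
def pep(s,n,box=None,z=.03):
    im=s['image'];hsv=cv2.cvtColor(im,cv2.COLOR_RGB2HSV);m=cv2.inRange(hsv,*RNG[n])
    if n=='red': m|=cv2.inRange(hsv,(175,170,70),(180,255,255))
    if box: w=np.zeros_like(m);x0,x1,y0,y1=box;w[y0:y1,x0:x1]=m[y0:y1,x0:x1];m=w
    m=cv2.morphologyEx(m,cv2.MORPH_CLOSE,np.ones((9,9)))
    k,l,t,c=cv2.connectedComponentsWithStats(m)
    for j in 1+np.argsort(-t[1:,4])[:2]:
        x,y,w,h,A=t[j]; p=np.array([x+w/2-.5,y+h/2-.5]); print(n,t[j],'P',onz(s,*p,z,True).round(4),'width mm',round(1000*np.linalg.norm(onz(s,x,p[1],z,True)-onz(s,x+w,p[1],z,True))))
E
python3 - <<'E'
from h import *
st();s=snap('wrist','wr5')
for n in RNG: pep(s,n)
go((.46,-.09,.22),90)
E
```

```text
t 12.95 tcp [ 0.4586 -0.0892  0.2416] F [-0.9 -0.3 -0.2] M [ 0.04 -0.16 -0.05] op 0.799 ff 0.0
orange [ 469  153   50   45 1746] P [0.4589 0.1463 0.03  ] width mm 84
orange [ 251  311  297   33 1088] P [0.6886 0.0336 0.03  ] width mm 541
red [ 337  149   49   50 1945] P [ 0.459  -0.0352  0.03  ] width mm 59
red [594 198  26  20 332] P [0.51   0.4244 0.03  ] width mm 92
green [ 560  124   80  129 6421] P [0.4749 0.3892 0.03  ] width mm 265
green [ 244  154   49   50 1979] P [ 0.4642 -0.1454  0.03  ] width mm 59
shift [-0.13 -0.08  2.19] rotz -0.4 yaw 89.6 rows>= 1 tilt [-0.002  0.001 -1.   ] q6 0.91
```

View pics/wr5.png

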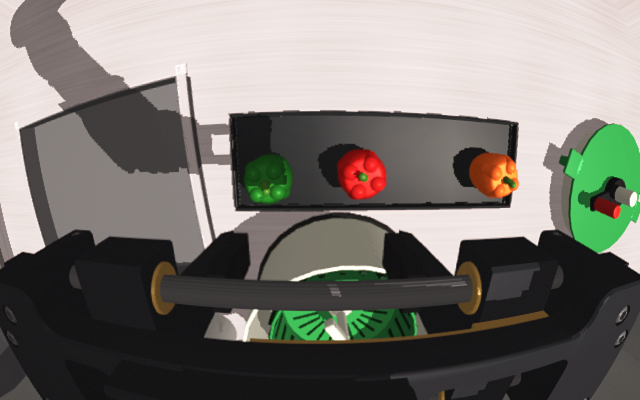

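Run:
```python
from h import *
go((.459,-.0352,.021),90)
```

```text
shift [-2.00e-02  5.39e+00  2.21e+01] rotz -0.4 yaw 89.6 rows>= 5 tilt [-0.002  0.001 -1.   ] q6 0.91
```

carry_out --rows '[[[0, 3, 2], [0, 0, 0], 0], [[0, 5.4, 5], [0, 0, 0], 0], [[0, 5.4, 9], [0, 0, 0], 0], [[0, 5.4, 12], [0, 0, 0], 0], [[0, 5.4, 15], [0, 0, 0], 0], [[0, 5.4, 18], [0, 0, 0], 0], [[0, 5.4, 20.5], [0, 0, 0], 0], [[0, 5.4, 22], [0, 0, 0], 0], [[0, 5.4, 22], [0, 0, 0], 0], [[0, 5.4, 22], [0, 0, 0], 0]]'

```text
clock: 14.0
tool_pos: [0.4596, -0.035, 0.0229]
eef_rot: [0.003, 1.0, -0.0, -0.0]
contact_force: [1.0, -0.1, 0.3]
opening: 0.995
finger_force: 0.0
```

Run:
```python
from h import *
st();go((.459,-.0352,.021),90)
```

```text
t 14.0 tcp [ 0.4596 -0.035   0.0229] F [ 1.  -0.1  0.3] M [ 0.03 -0.13 -0.  ] op 0.995 ff 0.0
shift [ 0.06 -0.02  0.19] rotz -0.3 yaw 89.7 rows>= 1 tilt [-0. -0. -1.] q6 0.17
```

carry_out --rows '[[[0, 0, 0.2], [0, 0, 0], 0.4], [[0, 0, 0.2], [0, 0, 0], 0.6], [[0, 0, 0.2], [0, 0, 0], 0.8], [[0, 0, 0.2], [0, 0, 0], 0.8], [[0, 0, 0.2], [0, 0, 0], 0.8], [[0, 0, -2], [0, 0, 0], 0.8], [[0, 0, -6], [0, 0, 0], 0.8], [[0, 0, -10], [0, 0, 0], 0.8], [[0, 0, -14], [0, 0, 0], 0.8], [[0, 0, -18], [0, 0, 0], 0.8], [[0, 0, -18], [0, 0, 0], 0.8], [[0, 0, -18], [0, 0, 0], 0.8]]' --newtons 15

```text
clock: 15.2
tool_pos: [0.4597, -0.0357, 0.203]
eef_rot: [0.003, 1.0, -0.0, 0.001]
contact_force: [-0.2, -0.3, -1.0]
opening: 0.625
finger_force: 15.0
```

Run:
```python
from h import *
st();go((.6623,-.0954,.2),32.6)
```

```text
t 15.2 tcp [ 0.4597 -0.0357  0.203 ] F [-0.2 -0.3 -1. ] M [ 0.04 -0.11  0.01] op 0.625 ff 15.0
shift [-20.29  -5.87   0.33] rotz 57.1 yaw 89.7 rows>= 7 tilt [ 0.001 -0.001 -1.   ] q6 0.74
```

carry_out --rows '[[[-3, -1, 0], [0, 0, 8], 0.8], [[-7, -2, 0], [0, 0, 16], 0.8], [[-11, -3.2, 0], [0, 0, 24], 0.8], [[-15, -4.4, 0], [0, 0, 32], 0.8], [[-18, -5.2, 0], [0, 0, 40], 0.8], [[-20.3, -5.9, 0], [0, 0, 48], 0.8], [[-20.3, -5.9, 0], [0, 0, 57], 0.8], [[-20.3, -5.9, 0.3], [0, 0, 57], 0.8], [[-20.3, -5.9, 0.3], [0, 0, 57], 0.8], [[-20.3, -5.9, 0.3], [0, 0, 57], 0.8]]'

```text
clock: 16.2
tool_pos: [0.6613, -0.095, 0.1986]
eef_rot: [0.478, 0.879, -0.001, -0.001]
contact_force: [0.0, 0.9, -0.9]
opening: 0.627
finger_force: 15.0
```

Run:
```python
from h import *
st();go((.6623,-.0954,.084),32.6)
```

```text
t 16.2 tcp [ 0.6613 -0.095   0.1986] F [ 0.   0.9 -0.9] M [-0.   -0.1  -0.07] op 0.627 ff 15.0
shift [-0.1   0.09 11.46] rotz 0.3 yaw 32.9 rows>= 3 tilt [-0.002 -0.    -1.   ] q6 0.24
```

carry_out --rows '[[[-0.1, 0.1, 2], [0, 0, 0], 0.8], [[-0.1, 0.1, 5], [0, 0, 0], 0.8], [[-0.1, 0.1, 8], [0, 0, 0], 0.8], [[-0.1, 0.1, 10.5], [0, 0, 0], 0.8], [[-0.1, 0.1, 11.4], [0, 0, 0], 0.8], [[-0.1, 0.1, 11.4], [0, 0, 0], 0.8], [[-0.1, 0.1, 11.4], [0, 0, 0], 0.8], [[-0.1, 0.1, 11.4], [0, 0, 0], 0.25], [[-0.1, 0.1, 11.4], [0, 0, 0], 0.25], [[-0.1, 0.1, 11.4], [0, 0, 0], 0.25]]'

```text
clock: 17.2
tool_pos: [0.6644, -0.0954, 0.0868]
eef_rot: [0.479, 0.878, 0.0, 0.001]
contact_force: [-0.5, 0.3, -0.5]
opening: 0.747
finger_force: 0.0
```

carry_out --rows '[[[0, 0, 0], [0, 0, 0], 0.25], [[0, 0, -1], [0, 0, 0], 0.25], [[0, 0, -4], [0, 0, 0], 0.25], [[0, 0, -8], [0, 0, 0], 0.25], [[0, 0, -12], [0, 0, 0], 0.2], [[0, 0, -13], [0, 0, 0], 0], [[0, 0, -13], [0, 0, 0], 0]]'

```text
clock: 17.9
tool_pos: [0.665, -0.0952, 0.2185]
eef_rot: [0.479, 0.878, 0.001, 0.002]
contact_force: [0.4, -0.3, -1.1]
opening: 0.959
finger_force: 0.0
```

Run:
```python
from h import *
st();s=snap('wrist','wr6');pep(s,'red');pep(s,'green')
go((.4642,-.1454,.18),90)
```

```text
t 17.9 tcp [ 0.665  -0.0952  0.2185] F [ 0.4 -0.3 -1.1] M [ 0.02 -0.08  0.03] op 0.959 ff 0.0
red [ 286  155   59   61 2723] P [ 0.6702 -0.103   0.03  ] width mm 66
red [493   0  13   2  20] P [0.7325 0.2195 0.03  ] width mm 21
green [  210    37   204   203 27514] P [ 0.6389 -0.0613  0.03  ] width mm 227
green [ 119  100   48   49 1883] P [ 0.4563 -0.1496  0.03  ] width mm 71
shift [  6.6  -19.48   3.61] rotz -57.3 yaw 32.7 rows>= 7 tilt [ 0.001 -0.001 -1.   ] q6 0.25
```

carry_out --rows '[[[1, -3, 0], [0, 0, -8], 0], [[2.5, -7.5, 0], [0, 0, -16], 0], [[4, -12, 0], [0, 0, -24], 0], [[5.5, -16, 0], [0, 0, -32], 0], [[6.6, -19.5, 0], [0, 0, -40], 0], [[6.6, -19.5, 1], [0, 0, -48], 0], [[6.6, -19.5, 3.6], [0, 0, -57], 0], [[6.6, -19.5, 3.6], [0, 0, -57], 0], [[6.6, -19.5, 3.6], [0, 0, -57], 0], [[6.6, -19.5, 3.6], [0, 0, -57], 0]]'

```text
clock: 18.95
tool_pos: [0.4643, -0.145, 0.18]
eef_rot: [0.003, 1.0, 0.0, 0.0]
contact_force: [0.2, 0.6, -0.4]
opening: 0.999
finger_force: 0.0
```

Run:
```python
from h import *
st();s=snap('wrist','wr7');print(proj(s,(.464,-.146,.03),True));pep(s,'green',(200,430,80,300));pep(s,'orange',(430,639,80,300))
go((.4642,-.1454,.021),90)
```

```text
t 18.95 tcp [ 0.4643 -0.145   0.18  ] F [ 0.2  0.6 -0.4] M [ 0.1  -0.13 -0.03] op 0.999 ff 0.0
[314.38510472 184.26455129]
green [ 287  154   59   62 2889] P [ 0.4642 -0.1444  0.03  ] width mm 58
orange [ 527  157   54   50 2074] P [0.4588 0.1466 0.03  ] width mm 102
orange [482 260  26  40 480] P [0.5853 0.0788 0.03  ] width mm 43
shift [ 0.05 -0.03 15.92] rotz -0.3 yaw 89.7 rows>= 4 tilt [ 0.001 -0.    -1.   ] q6 0.95
```

carry_out --rows '[[[0, 0, 3], [0, 0, 0], 0], [[0, 0, 7], [0, 0, 0], 0], [[0, 0, 11], [0, 0, 0], 0], [[0, 0, 14], [0, 0, 0], 0], [[0, 0, 15.8], [0, 0, 0], 0], [[0, 0, 15.8], [0, 0, 0], 0], [[0, 0, 15.8], [0, 0, 0], 0.3], [[0, 0, 15.8], [0, 0, 0], 0.6], [[0, 0, 15.8], [0, 0, 0], 0.8], [[0, 0, 15.8], [0, 0, 0], 0.8], [[0, 0, 15.8], [0, 0, 0], 0.8]]'

```text
clock: 20.1
tool_pos: [0.4645, -0.1455, 0.0225]
eef_rot: [0.002, 1.0, -0.0, 0.001]
contact_force: [-0.0, -0.5, 5.1]
opening: 0.626
finger_force: 15.0
```

carry_out --rows '[[[0, 0, -1], [0, 0, 0], 0.8], [[0, 0, -4], [0, 0, 0], 0.8], [[0, 0, -8], [0, 0, 0], 0.8], [[0, 0, -12], [0, 0, 0], 0.8], [[0, 0, -16], [0, 0, 0], 0.8], [[0, 0, -18], [0, 0, 0], 0.8], [[0, 0, -18], [0, 0, 0], 0.8]]'

```text
clock: 20.8
tool_pos: [0.4655, -0.1455, 0.2043]
eef_rot: [0.003, 1.0, -0.001, 0.003]
contact_force: [0.3, 0.7, -1.4]
opening: 0.624
finger_force: 15.0
```

Run:
```python
from h import *
st();go((.5931,-.0411,.2),69.6)
```

```text
t 20.8 tcp [ 0.4655 -0.1455  0.2043] F [ 0.3  0.7 -1.4] M [ 0.08 -0.19 -0.01] op 0.624 ff 15.0
shift [-12.71  10.51   0.48] rotz 20.1 yaw 89.7 rows>= 4 tilt [ 0.005 -0.001 -1.   ] q6 1.01
```

carry_out --rows '[[[-3, 2.5, 0], [0, 0, 5], 0.8], [[-6, 5, 0], [0, 0, 10], 0.8], [[-9, 7.5, 0], [0, 0, 15], 0.8], [[-12, 10, 0], [0, 0, 20], 0.8], [[-12.7, 10.5, 0.4], [0, 0, 20], 0.8], [[-12.7, 10.5, 0.4], [0, 0, 20], 0.8], [[-12.7, 10.5, 0.4], [0, 0, 20], 0.8], [[-12.7, 10.5, 0.4], [0, 0, 20], 0.8]]'

```text
clock: 21.6
tool_pos: [0.59, -0.0429, 0.1971]
eef_rot: [0.177, 0.984, -0.001, -0.001]
contact_force: [0.3, -0.4, -0.9]
opening: 0.627
finger_force: 15.0
```

Run:
```python
from h import *
st();go((.5931,-.0411,.084),69.6)
```

```text
t 21.6 tcp [ 0.59   -0.0429  0.1971] F [ 0.3 -0.4 -0.9] M [-0.01 -0.1  -0.04] op 0.627 ff 15.0
shift [-0.24  0.31 11.3 ] rotz 0.1 yaw 69.7 rows>= 3 tilt [-0.002 -0.002 -1.   ] q6 0.63
```

carry_out --rows '[[[-0.1, 0.2, 2], [0, 0, 0], 0.8], [[-0.1, 0.2, 4], [0, 0, 0], 0.8], [[-0.1, 0.2, 5], [0, 0, 0], 0.8], [[-0.1, 0.2, 5], [0, 0, 0], 0.8], [[-0.1, 0.2, 5], [0, 0, 0], 0.8]]'

```text
clock: 22.1
tool_pos: [0.5932, -0.0398, 0.1482]
eef_rot: [0.176, 0.984, -0.0, 0.0]
contact_force: [0.4, -0.0, 0.6]
opening: 0.626
finger_force: 15.0
```

Run:
```python
from h import *
st();go((.5931,-.0411,.084),69.6)
```

```text
t 22.1 tcp [ 0.5932 -0.0398  0.1482] F [ 0.4 -0.   0.6] M [-0.02 -0.14  0.03] op 0.626 ff 15.0
shift [-0.04 -0.12  6.42] rotz 0.1 yaw 69.7 rows>= 2 tilt [ 0. -0. -1.] q6 0.58
```

carry_out --rows '[[[0, -0.1, 2], [0, 0, 0], 0.8], [[0, -0.1, 4.5], [0, 0, 0], 0.8], [[0, -0.1, 6.2], [0, 0, 0], 0.8], [[0, -0.1, 6.3], [0, 0, 0], 0.8], [[0, -0.1, 6.3], [0, 0, 0], 0.8], [[0, -0.1, 6.3], [0, 0, 0], 0.26], [[0, -0.1, 6.3], [0, 0, 0], 0.26], [[0, -0.1, 6.3], [0, 0, 0], 0.26], [[0, -0.1, 6.3], [0, 0, 0], 0.26]]'

```text
clock: 23.0
tool_pos: [0.5931, -0.0404, 0.0852]
eef_rot: [0.176, 0.984, 0.0, 0.0]
contact_force: [-0.6, -0.1, -0.0]
opening: 0.734
finger_force: 0.0
```

carry_out --rows '[[[0, 0, -1], [0, 0, 0], 0.26], [[0, 0, -4], [0, 0, 0], 0.26], [[0, 0, -8], [0, 0, 0], 0.26], [[0, 0, -12], [0, 0, 0], 0.2], [[0, 0, -13], [0, 0, 0], 0], [[0, 0, -13], [0, 0, 0], 0]]'

```text
clock: 23.6
tool_pos: [0.5938, -0.0401, 0.2169]
eef_rot: [0.176, 0.984, 0.0, 0.002]
contact_force: [1.2, 0.1, 0.1]
opening: 0.955
finger_force: 0.0
```

Run:
```python
from h import *
st();s=snap('wrist','wr8')
go((.459,.1466,.18),90)
```

```text
t 23.6 tcp [ 0.5938 -0.0401  0.2169] F [1.2 0.1 0.1] M [ 0.06 -0.1   0.  ] op 0.955 ff 0.0
shift [19.03 12.93  3.48] rotz -20.3 yaw 69.7 rows>= 5 tilt [ 0.001 -0.001 -1.   ] q6 0.65
```

View pics/wr8.png

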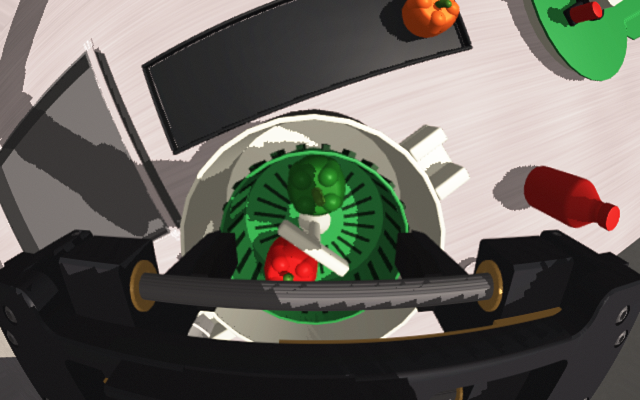

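carry_out --rows '[[[4, 2.6, 0], [0, 0, -5], 0], [[8, 5.2, 0], [0, 0, -10], 0], [[12, 8, 0], [0, 0, -15], 0], [[16, 10.8, 0], [0, 0, -20], 0], [[19, 12.9, 2], [0, 0, -20], 0], [[19, 12.9, 3.5], [0, 0, -20], 0], [[19, 12.9, 3.5], [0, 0, -20], 0], [[19, 12.9, 3.5], [0, 0, -20], 0]]'

```text
clock: 24.45
tool_pos: [0.4588, 0.1455, 0.1787]
eef_rot: [0.003, 1.0, -0.001, -0.001]
contact_force: [-0.2, 0.1, -0.6]
opening: 1.002
finger_force: 0.0
```

Run:
```python
from h import *
st();s=snap('wrist','wr9');pep(s,'orange',(200,430,80,300))
go((.459,.147,.021),90)
s=load('wr8');bar(s,.122,(255,360,205,280));pep(s,'red',(220,360,200,280),.07);pep(s,'green',(290,345,155,212),.07)
for p in [(283,229),(346,267)]: print(onz(s,*p,.122,True))
```

```text
t 24.45 tcp [0.4588 0.1455 0.1787] F [-0.2  0.1 -0.6] M [ 0.03 -0.15 -0.  ] op 1.002 ff 0.0
orange [ 286  155   60   62 2894] P [0.459  0.1453 0.03  ] width mm 59
shift [ 0.02  0.16 15.82] rotz -0.4 yaw 89.6 rows>= 4 tilt [-0.001 -0.001 -1.   ] q6 0.38
bar px [304 247  45  29 562] centre [ 0.6478 -0.0489] size [0.0426 0.0131] dir 32.4
red [ 264  237   53   43 1587] P [ 0.6585 -0.0923  0.07  ] width mm 56
green [ 290  155   55   57 3135] P [ 0.5927 -0.0379  0.07  ] width mm 53
[ 0.60858055 -0.07425399  0.122     ]
[ 0.66103545 -0.03614202  0.122     ]
```

carry_out --rows '[[[0, 0, 3], [0, 0, 0], 0], [[0, 0, 7], [0, 0, 0], 0], [[0, 0, 11], [0, 0, 0], 0], [[0, 0, 14], [0, 0, 0], 0], [[0, 0, 15.7], [0, 0, 0], 0], [[0, 0, 15.7], [0, 0, 0], 0], [[0, 0, 15.7], [0, 0, 0], 0.3], [[0, 0, 15.7], [0, 0, 0], 0.6], [[0, 0, 15.7], [0, 0, 0], 0.8], [[0, 0, 15.7], [0, 0, 0], 0.8], [[0, 0, 15.7], [0, 0, 0], 0.8]]'

```text
clock: 25.6
tool_pos: [0.4597, 0.1463, 0.0234]
eef_rot: [0.002, 1.0, -0.0, 0.001]
contact_force: [0.6, -0.8, 5.2]
opening: 0.627
finger_force: 15.0
```

carry_out --rows '[[[0, 0, -1], [0, 0, 0], 0.8], [[0, 0, -4], [0, 0, 0], 0.8], [[0, 0, -8], [0, 0, 0], 0.8], [[0, 0, -12], [0, 0, 0], 0.8], [[0, 0, -16], [0, 0, 0], 0.8], [[0, 0, -18], [0, 0, 0], 0.8], [[0, 0, -18], [0, 0, 0], 0.8]]'

```text
clock: 26.3
tool_pos: [0.4605, 0.1472, 0.2053]
eef_rot: [0.003, 1.0, 0.001, 0.003]
contact_force: [0.4, 0.1, -0.1]
opening: 0.628
finger_force: 15.0
```

Run:
```python
from h import *
st();go((.6419,-.0099,.2),-4.4)
```

```text
t 26.3 tcp [0.4605 0.1472 0.2053] F [ 0.4  0.1 -0.1] M [ 0.02 -0.07  0.05] op 0.628 ff 15.0
shift [-18.22 -15.62   0.59] rotz -85.9 yaw 89.7 rows>= 10 tilt [ 0.005  0.002 -1.   ] q6 0.44
```

carry_out --rows '[[[-3, -2.5, 0], [0, 0, 8.5], 0.8], [[-6.5, -5.5, 0], [0, 0, 17], 0.8], [[-10, -8.5, 0], [0, 0, 25.5], 0.8], [[-13.5, -11.5, 0], [0, 0, 34], 0.8], [[-16.5, -14.3, 0], [0, 0, 42.5], 0.8], [[-18.2, -15.6, 0], [0, 0, 51], 0.8], [[-18.2, -15.6, 0], [0, 0, 59.5], 0.8], [[-18.2, -15.6, 0], [0, 0, 68], 0.8], [[-18.2, -15.6, 0], [0, 0, 76.5], 0.8], [[-18.2, -15.6, 0], [0, 0, 85], 0.8], [[-18.2, -15.6, 2], [0, 0, 94], 0.8], [[-18.2, -15.6, 2], [0, 0, 94], 0.8]]'

```text
clock: 27.5
tool_pos: [0.6378, -0.0108, 0.1792]
eef_rot: [0.733, 0.68, -0.003, -0.002]
contact_force: [-0.7, -0.5, -0.1]
opening: 0.625
finger_force: 15.0
```

carry_out --rows '[[[0, 0, 0], [0, 0, 0], 0.8], [[0, 0, 0], [0, 0, 0], 0.8]]'

```text
clock: 27.7
tool_pos: [0.6405, -0.0103, 0.1827]
eef_rot: [0.732, 0.681, -0.0, -0.0]
contact_force: [0.1, -0.1, -0.8]
opening: 0.625
finger_force: 15.0
```

Run:
```python
from h import *
st();s=snap('wrist','wr10');go((.6419,-.0099,.084),-4.4)
```

```text
t 27.7 tcp [ 0.6405 -0.0103  0.1827] F [ 0.1 -0.1 -0.8] M [-0.01 -0.06  0.02] op 0.625 ff 15.0
shift [0.05 0.11 9.9 ] rotz 0.2 yaw -4.2 rows>= 2 tilt [ 0.  0. -1.] q6 -0.42
```

Run:
```python
from h import *
go((.6484,-.0086,.084),-12)
```

```text
shift [0.23 0.75 9.9 ] rotz 7.8 yaw -4.2 rows>= 2 tilt [ 0.  0. -1.] q6 -0.42
```

carry_out --rows '[[[0.2, 0.7, 0], [0, 0, 8], 0.8], [[0.2, 0.7, 2], [0, 0, 8], 0.8], [[0.2, 0.7, 4], [0, 0, 8], 0.8], [[0.2, 0.7, 6], [0, 0, 8], 0.8], [[0.2, 0.7, 8], [0, 0, 8], 0.8], [[0.2, 0.7, 9.6], [0, 0, 8], 0.8], [[0.2, 0.7, 9.9], [0, 0, 8], 0.8], [[0.2, 0.7, 9.9], [0, 0, 8], 0.8], [[0.2, 0.7, 9.9], [0, 0, 8], 0.3], [[0.2, 0.7, 9.9], [0, 0, 8], 0.3], [[0.2, 0.7, 9.9], [0, 0, 8], 0.3], [[0.2, 0.7, 9.9], [0, 0, 8], 0.3]]'

```text
clock: 28.95
tool_pos: [0.648, -0.0089, 0.0843]
eef_rot: [0.779, 0.628, 0.0, 0.0]
contact_force: [0.6, -1.0, -0.4]
opening: 0.7
finger_force: 0.0
```

carry_out --rows '[[[0, 0, -1], [0, 0, 0], 0.3], [[0, 0, -4], [0, 0, 0], 0.3], [[0, 0, -8], [0, 0, 0], 0.3], [[0, 0, -12], [0, 0, 0], 0.3], [[0, 0, -15], [0, 0, 0], 0.3], [[0, 0, -15], [0, 0, 0], 0.3], [[0, 0, -15], [0, 0, 0], 0.3]]'

```text
clock: 29.65
tool_pos: [0.6478, -0.0089, 0.2349]
eef_rot: [0.779, 0.628, 0.001, 0.001]
contact_force: [-0.7, 1.1, -0.9]
opening: 0.706
finger_force: 0.0
```

Run:
```python
from h import *
st();s=snap('wrist','wr11');snap('side','sd11')
go((.475,.418,.25),-36)
```

```text
t 29.65 tcp [ 0.6478 -0.0089  0.2349] F [-0.7  1.1 -0.9] M [-0.06 -0.01  0.04] op 0.706 ff 0.0
shift [ 38.09 -25.84  -1.7 ] rotz 23.7 yaw -12.3 rows>= 10 tilt [-0.002 -0.    -1.   ] q6 -0.5
```

View pics/wr11.png

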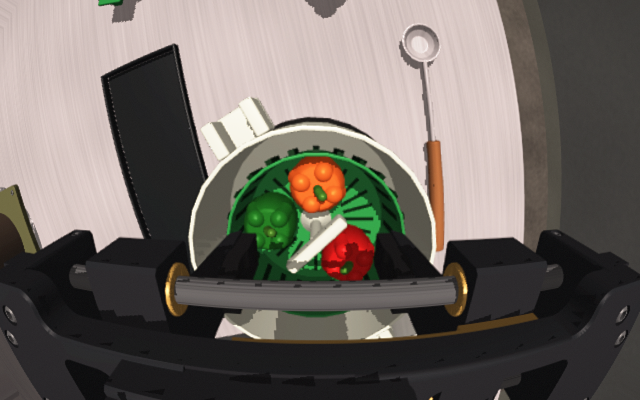

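Run:
```python
from h import *
go((.475,.418,.25),15)
s=load('wr11')
for p in [(291,268),(345,221)]: print(onz(s,*p,.122,True))
```

```text
shift [ 38.09 -25.84  -1.7 ] rotz -27.3 yaw -12.3 rows>= 10 tilt [-0.002 -0.    -1.   ] q6 -0.5
[ 0.61018597 -0.07362989  0.122     ]
[ 0.66836565 -0.03800014  0.122     ]
```

carry_out --rows '[[[4, -2.7, -1.7], [0, 0, -4], 0.3], [[8, -5.4, -1.7], [0, 0, -8], 0.3], [[12, -8.1, -1.7], [0, 0, -12], 0.3], [[16, -10.8, -1.7], [0, 0, -16], 0.3], [[20, -13.5, -1.7], [0, 0, -20], 0.3], [[24, -16.2, -1.7], [0, 0, -24], 0.3], [[28, -19, -1.7], [0, 0, -27], 0.4], [[32, -21.7, -1.7], [0, 0, -27], 0.5], [[36, -24.4, -1.7], [0, 0, -27], 0.5], [[38, -25.8, -1.7], [0, 0, -27], 0.5], [[38, -25.8, -1.7], [0, 0, -27], 0.5], [[38, -25.8, -1.7], [0, 0, -27], 0.5]]'

```text
clock: 30.95
tool_pos: [0.4757, 0.4166, 0.2492]
eef_rot: [0.61, 0.792, -0.002, 0.0]
contact_force: [0.3, -0.9, -0.2]
opening: 0.502
finger_force: 0.0
```

carry_out --rows '[[[0, 0, 0], [0, 0, 0], 0.5], [[0, 0, 0], [0, 0, 0], 0.5]]'

```text
clock: 31.15
tool_pos: [0.4774, 0.4152, 0.2502]
eef_rot: [0.612, 0.791, -0.001, 0.001]
contact_force: [0.5, 0.2, 0.1]
opening: 0.502
finger_force: 0.0
```

Run:
```python
from h import *
st();s=snap('wrist','wr12');go((.475,.418,.055),15)
print(proj(s,(.475,.418,.092),True))
```

```text
t 31.15 tcp [0.4774 0.4152 0.2502] F [0.5 0.2 0.1] M [-0.03 -0.12  0.04] op 0.502 ff 0.0
shift [ 0.32 -0.15 19.54] rotz -0.4 yaw 14.6 rows>= 4 tilt [ 0.    -0.001 -1.   ] q6 -0.83
[314.00579068 179.75496833]
```

View pics/wr12.png

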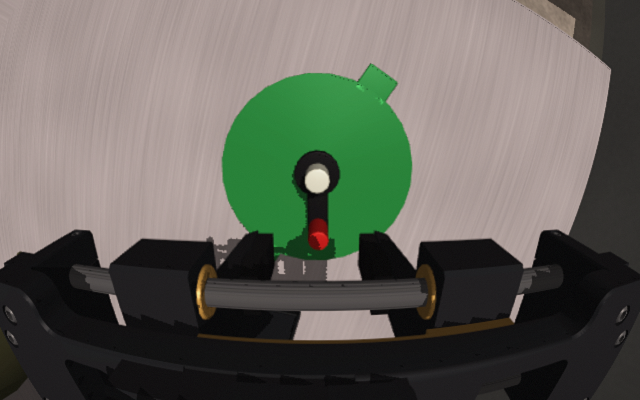

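Run:
```python
from h import *
s=load('wr12');im=s['image'];hsv=cv2.cvtColor(im,cv2.COLOR_RGB2HSV)
m=cv2.inRange(hsv,(15,0,160),(45,90,255));m2=np.zeros_like(m);m2[160:200,290:345]=m[160:200,290:345]
k,l,t,c=cv2.connectedComponentsWithStats(m2);j=1+np.argmax(t[1:,4]);print('cap',t[j],c[j],onz(s,*c[j],.092,True))
m=cv2.inRange(hsv,(0,170,70),(6,255,255))|cv2.inRange(hsv,(174,170,70),(180,255,255));m[:210]=0;m[260:]=0
k,l,t,c=cv2.connectedComponentsWithStats(m);j=1+np.argmax(t[1:,4]);x,y,w,h,_=t[j];print('knob',t[j],onz(s,x+w/2,y+w/2,.1,True))
g=cv2.inRange(hsv,(50,110,50),(80,255,255));g[232:]=0
k,l,t,c=cv2.connectedComponentsWithStats(g);j=1+np.argmax(t[1:,4]);v,u=np.nonzero(l==j)
P=np.array([onz(s,a,b,.038,True)[:2] for a,b in zip(u,v)]);cap=np.array([.4748,.418]);
cs=max(cv2.findContours((l==j).astype(np.uint8),cv2.RETR_EXTERNAL,cv2.CHAIN_APPROX_NONE)[0],key=len)[:,0]
C=np.array([onz(s,a,b,.038,True)[:2] for a,b in cs if b<230]);q=C
c0=cap
for _ in range(8):
    d=np.linalg.norm(C-c0,axis=1);q=C[abs(d-.116)<.006];A=np.c_[2*q,np.ones(len(q))];x=np.linalg.lstsq(A,(q**2).sum(1),rcond=None)[0];c0=x[:2]
print('disc',c0,np.sqrt(x[2]+c0@c0),len(q))
e=P[np.linalg.norm(P-c0,axis=1)>.122];em=(e.min(0)+e.max(0))/2;print('ear',len(e),e.mean(0),'ang',np.degrees(np.arctan2(*(e.mean(0)-c0)[::-1])),'maxr',np.linalg.norm(P-c0,axis=1).max())
```

```text
cap [305 169  24  24 451] [316.75609756 180.21286031] [0.47778826 0.41824082 0.092     ]
knob [309 218  20  32 494] [0.49215167 0.37228056 0.1       ]
disc [0.47796538 0.41805305] 0.11384411821673629 376
ear 513 [0.52040787 0.54188265] ang 71.080894316949 maxr 0.14141483262026033
```

Run:
```python
from h import *
s=load('wr12');print(onz(s,318.5,240,.1,True)-[.478,.418,0])
go((.478,.418,.055),15)
```

```text
[ 0.0170613  -0.05875691  0.1       ]
shift [ 0.24  0.14 19.54] rotz -0.4 yaw 14.6 rows>= 4 tilt [ 0.    -0.001 -1.   ] q6 -0.83
```

carry_out --rows '[[[0.2, 0.1, 4], [0, 0, 0], 0.5], [[0.2, 0.1, 8], [0, 0, 0], 0.5], [[0.2, 0.1, 12], [0, 0, 0], 0.5], [[0.2, 0.1, 15], [0, 0, 0], 0.5], [[0.2, 0.1, 18], [0, 0, 0], 0.5], [[0.2, 0.1, 19.5], [0, 0, 0], 0.5], [[0.2, 0.1, 19.5], [0, 0, 0], 0.5], [[0.2, 0.1, 19.5], [0, 0, 0], 0.5]]'

```text
clock: 32.0
tool_pos: [0.4774, 0.4197, 0.0566]
eef_rot: [0.611, 0.792, 0.001, 0.0]
contact_force: [0.9, 0.6, 0.6]
opening: 0.502
finger_force: 0.0
```

Run:
```python
from h import *
st();go((.478,.418,.055),15)
```

```text
t 32.0 tcp [0.4774 0.4197 0.0566] F [0.9 0.6 0.6] M [-0.04 -0.11  0.03] op 0.502 ff 0.0
shift [-0.18  0.02  0.16] rotz -0.3 yaw 14.7 rows>= 1 tilt [ 0.001  0.001 -1.   ] q6 -0.94
```

carry_out --rows '[[[-0.2, 0, 0.1], [0, 0, 0], 0.8], [[-0.2, 0, 0.1], [0, 0, 0], 1], [[-0.2, 0, 0.1], [0, 0, 0], 1], [[-0.2, 0, 0.1], [0, 0, 0], 1], [[-0.2, 0, 0.1], [0, 0, 0], 1], [[-0.2, 0, 0.1], [0, 0, 0], 1]]' --newtons 55

```text
clock: 32.6
tool_pos: [0.4778, 0.4176, 0.0559]
eef_rot: [0.611, 0.792, 0.001, 0.0]
contact_force: [0.8, -1.4, 7.5]
opening: 0.282
finger_force: 55.0
```

Run:
```python
from h import *
st();go((.478,.418,.25),15)
```

```text
t 32.6 tcp [0.4778 0.4176 0.0559] F [ 0.8 -1.4  7.5] M [-0.31 -0.03  0.02] op 0.282 ff 55.0
shift [  0.03   0.06 -19.41] rotz -0.3 yaw 14.7 rows>= 4 tilt [ 0.001  0.001 -1.   ] q6 -0.94
```

carry_out --rows '[[[0, 0, -1], [0, 0, 0], 1], [[0, 0, -3], [0, 0, 0], 1], [[0, 0, -6], [0, 0, 0], 1], [[0, 0, -10], [0, 0, 0], 1], [[0, 0, -14], [0, 0, 0], 1], [[0, 0, -17], [0, 0, 0], 1], [[0, 0, -19], [0, 0, 0], 1], [[0, 0, -19], [0, 0, 0], 1], [[0, 0, -19], [0, 0, 0], 1]]'

```text
clock: 33.5
tool_pos: [0.4764, 0.4165, 0.2435]
eef_rot: [0.61, 0.792, -0.001, 0.0]
contact_force: [0.6, -0.7, -7.6]
opening: 0.279
finger_force: 55.0
```

Run:
```python
from h import *
st();go((.6338,-.0578,.245),14.7+36)
```

```text
t 33.5 tcp [0.4764 0.4165 0.2435] F [ 0.6 -0.7 -7.6] M [ 0.   -0.11 -0.  ] op 0.279 ff 55.0
shift [-49.88   3.13  -0.08] rotz -35.9 yaw 14.8 rows>= 10 tilt [-0.002 -0.002 -1.   ] q6 -0.83
```

carry_out --rows '[[[-3, 0.2, 0], [0, 0, -3], 1], [[-7, 0.5, 0], [0, 0, -6], 1], [[-11.5, 0.8, 0], [0, 0, -9], 1], [[-16, 1, 0], [0, 0, -12], 1], [[-20.5, 1.3, 0], [0, 0, -16], 1], [[-25, 1.6, 0], [0, 0, -20], 1], [[-29.5, 1.9, 0], [0, 0, -24], 1], [[-34, 2.2, 0], [0, 0, -28], 1], [[-38.5, 2.4, 0], [0, 0, -32], 1], [[-43, 2.7, 0], [0, 0, -35.9], 1], [[-47, 3, 0], [0, 0, -35.9], 1], [[-49.9, 3.1, 0], [0, 0, -35.9], 1]]'

```text
clock: 34.7
tool_pos: [0.6331, -0.0621, 0.2415]
eef_rot: [0.339, 0.941, -0.002, -0.002]
contact_force: [1.0, 0.5, -7.2]
opening: 0.28
finger_force: 55.0
```

carry_out --rows '[[[0, 0, 0], [0, 0, 0], 1], [[0, 0, 0], [0, 0, 0], 1], [[0, 0, 0], [0, 0, 0], 1], [[0, 0, 0], [0, 0, 0], 1]]'

```text
clock: 35.1
tool_pos: [0.6334, -0.0555, 0.244]
eef_rot: [0.335, 0.942, 0.0, -0.001]
contact_force: [0.8, 1.8, -7.0]
opening: 0.278
finger_force: 55.0
```

Run:
```python
from h import *
st();go((.6338,-.0578,.18),14.7+36);s=snap('wrist','wr13')
im=s['image'];hsv=cv2.cvtColor(im,cv2.COLOR_RGB2HSV)
g=cv2.inRange(hsv,(50,110,50),(80,255,255));g[290:]=0
k,l,t,c=cv2.connectedComponentsWithStats(g);j=1+np.argmax(t[1:,4]);print(t[j])
v,u=np.nonzero(l==j);z=.243-.055+.038
P=np.array([onz(s,a,b,z,True)[:2] for a,b in zip(u,v)])
c0=r.get_state()['tool_pos'][:2]
d=np.linalg.norm(P-c0,axis=1);e=P[(d>.122)];
for sgn in(1,-1):
    f=e[(e-c0)[:,1]*sgn>0]
    if len(f)>30: print('ear',len(f),np.degrees(np.arctan2(*(f.mean(0)-c0)[::-1])),d.max())
```

```text
t 35.1 tcp [ 0.6334 -0.0555  0.244 ] F [ 0.8  1.8 -7. ] M [ 0.06 -0.17  0.02] op 0.278 ff 55.0
shift [-0.19 -0.15  6.4 ] rotz 0.1 yaw 50.8 rows>= 2 tilt [-0.002  0.001 -1.   ] q6 0.47
[  134    16   363   245 63144]
ear 2051 107.35667654443645 0.1419430704301609
```

carry_out --rows '[[[-0.1, -0.1, 1.5], [0, 0, 0], 1], [[-0.1, -0.1, 3], [0, 0, 0], 1], [[-0.1, -0.1, 4], [0, 0, 0], 1], [[-0.1, -0.1, 4], [0, 0, 0], 1], [[-0.1, -0.1, 4], [0, 0, 0], 1], [[-0.1, -0.1, 4], [0, 0, 0], 1]]'

```text
clock: 35.75
tool_pos: [0.6348, -0.0584, 0.2052]
eef_rot: [0.337, 0.942, 0.0, 0.001]
contact_force: [1.3, -0.7, -7.7]
opening: 0.279
finger_force: 55.0
```

Run:
```python
from h import *
st();go((.6338,-.0578,.163),14.7+36)
```

```text
t 35.75 tcp [ 0.6348 -0.0584  0.2052] F [ 1.3 -0.7 -7.7] M [ 0.07 -0.16  0.03] op 0.279 ff 55.0
shift [ 0.12 -0.02  4.22] rotz -0.1 yaw 50.6 rows>= 1 tilt [ 0.001  0.    -1.   ] q6 0.44
```

carry_out --rows '[[[0.1, 0, 0.6], [0, 0, 0], 1], [[0.1, 0, 1.2], [0, 0, 0], 1], [[0.1, 0, 1.8], [0, 0, 0], 1], [[0.1, 0, 2.4], [0, 0, 0], 1], [[0.1, 0, 3.0], [0, 0, 0], 1], [[0.1, 0, 3.3], [0, 0, 0], 1], [[0.1, 0, 3.3], [0, 0, 0], 1]]'

```text
clock: 36.45
tool_pos: [0.6331, -0.058, 0.171]
eef_rot: [0.337, 0.942, -0.0, -0.001]
contact_force: [-0.4, -0.1, -6.8]
opening: 0.28
finger_force: 55.0
```

Run:
```python
from h import *
st();go((.6338,-.0578,.163),14.7+36)
```

```text
t 36.45 tcp [ 0.6331 -0.058   0.171 ] F [-0.4 -0.1 -6.8] M [ 0.05 -0.08  0.01] op 0.28 ff 55.0
shift [-0.04  0.06  0.8 ] rotz -0.1 yaw 50.6 rows>= 1 tilt [-0.001 -0.    -1.   ] q6 0.41
```

carry_out --rows '[[[0, 0, 0.3], [0, 0, 0], 1], [[0, 0, 0.6], [0, 0, 0], 1], [[0, 0, 0.8], [0, 0, 0], 1], [[0, 0, 0.9], [0, 0, 0], 1], [[0, 0, 0.9], [0, 0, 0], 1]]'

```text
clock: 36.95
tool_pos: [0.6335, -0.058, 0.1639]
eef_rot: [0.337, 0.942, -0.0, 0.0]
contact_force: [-4.7, -1.0, 3.1]
opening: 0.284
finger_force: 55.0
```

Run:
```python
from h import *
st()
```

```text
t 36.95 tcp [ 0.6335 -0.058   0.1639] F [-4.7 -1.   3.1] M [-0.14  0.69 -0.04] op 0.284 ff 55.0
```

carry_out --rows '[[[0, 0, 0], [0, 0, 0], 0.6], [[0, 0, 0], [0, 0, 0], 0.5], [[0, 0, 0], [0, 0, 0], 0.5], [[0, 0, -2], [0, 0, 0], 0.5], [[0, 0, -5], [0, 0, 0], 0.5], [[0, 0, -9], [0, 0, 0], 0.5], [[0, 0, -10], [0, 0, 0], 0.5], [[0, 0, -10], [0, 0, 0], 0.5], [[0, 0, -10], [0, 0, 0], 0.5]]'

```text
clock: 37.85
tool_pos: [0.633, -0.0583, 0.2617]
eef_rot: [0.337, 0.942, -0.0, -0.001]
contact_force: [-0.5, -0.6, -0.7]
opening: 0.499
finger_force: 0.0
```

Run:
```python
from h import *
st();s=snap('wrist','wr14');go((.6825,-.096,.24))
im=s['image'];hsv=cv2.cvtColor(im,cv2.COLOR_RGB2HSV)
m=cv2.inRange(hsv,(0,170,70),(6,255,255))|cv2.inRange(hsv,(174,170,70),(180,255,255))
k,l,t,c=cv2.connectedComponentsWithStats(m)
for j in 1+np.argsort(-t[1:,4])[:3]: print(t[j],c[j],onz(s,*c[j],.205,True))
print(proj(s,(.6825,-.096,.208),True),proj(s,(.6335,-.058,.2),True))
```

```text
t 37.85 tcp [ 0.633  -0.0583  0.2617] F [-0.5 -0.6 -0.7] M [ 0.04 -0.09 -0.01] op 0.499 ff 0.0
shift [-6.25  0.26  2.09] rotz 0 yaw 50.6 rows>= 2 tilt [-0.003 -0.    -1.   ] q6 0.48
[ 502   57   93   48 3283] [544.80871154  81.13493756] [0.66414042 0.14934621 0.205     ]
[306 258  25  23 492] [317.65853659 269.97357724] [ 0.66716901 -0.08414799  0.205     ]
[318.33661636 293.99947741] [316.17320958 213.18014437]
```

View pics/wr14.png

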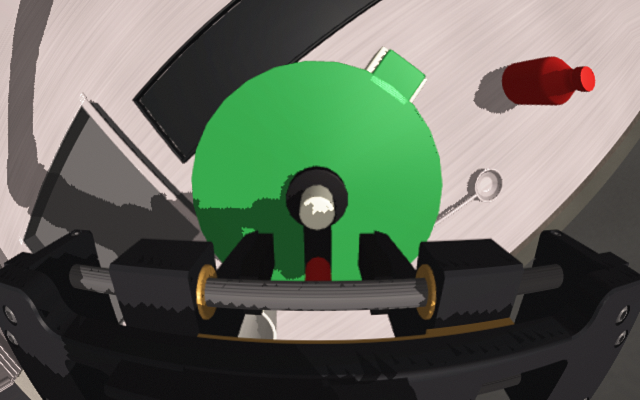

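carry_out --rows '[[[-3, 0.1, 0], [0, 0, 0], 0.5], [[-6.2, 0.3, 0], [0, 0, 0], 0.5], [[-6.2, 0.3, 2], [0, 0, 0], 0.5], [[-6.2, 0.3, 4], [0, 0, 0], 0.5], [[-6.2, 0.3, 4.5], [0, 0, 0], 0.5], [[-6.2, 0.3, 4.5], [0, 0, 0], 0.5], [[-6.2, 0.3, 4.5], [0, 0, 0], 0.5]]'

```text
clock: 38.6
tool_pos: [0.6835, -0.0947, 0.218]
eef_rot: [0.337, 0.942, 0.0, 0.0]
contact_force: [-0.5, 0.1, 0.3]
opening: 0.498
finger_force: 0.0
```

Run:
```python
from h import *
st();go((.6825,-.096,.172))
```

```text
t 38.6 tcp [ 0.6835 -0.0947  0.218 ] F [-0.5  0.1  0.3] M [ 0.03 -0.13  0.  ] op 0.498 ff 0.0
shift [-0.   -0.16  4.6 ] rotz 0 yaw 50.7 rows>= 1 tilt [ 0.  0. -1.] q6 0.55
```

carry_out --rows '[[[0, -0.1, 1.5], [0, 0, 0], 0.5], [[0, -0.1, 3], [0, 0, 0], 0.5], [[0, -0.1, 4.5], [0, 0, 0], 0.5], [[0, -0.1, 4.5], [0, 0, 0], 0.5], [[0, -0.1, 4.5], [0, 0, 0], 0.7], [[0, -0.1, 4.5], [0, 0, 0], 1], [[0, -0.1, 4.5], [0, 0, 0], 1], [[0, -0.1, 4.5], [0, 0, 0], 1], [[0, -0.1, 4.5], [0, 0, 0], 1], [[0, -0.1, 4.5], [0, 0, 0], 1]]' --newtons 30

```text
clock: 39.6
tool_pos: [0.6831, -0.0958, 0.1734]
eef_rot: [0.337, 0.942, 0.0, 0.001]
contact_force: [-0.3, 0.0, 1.7]
opening: 0.24
finger_force: 30.0
```

Run:
```python
from h import *
s=st();go((.6825,-.096,.172))
c=np.array([.6335,-.058]);d=s['tool_pos'][:2]-c;th=np.arctan2(d[1],d[0]);print('r',np.hypot(*d),np.degrees(th))
m=R.from_quat(s['eef_rot']).as_matrix();th=np.radians(-37.8)
for k in range(4):
    t0=th-k*np.pi/2;print([[ [*np.round(100*m[:2,:2].T@(.062*np.array([np.cos(t0-a)-np.cos(t0),np.sin(t0-a)-np.sin(t0)])),2).tolist(),0],[0,0,0],1] for a in np.radians(7.5*np.arange(1,13))])
```

```text
t 39.6 tcp [ 0.6831 -0.0958  0.1734] F [-0.3  0.   1.7] M [-0.06 -0.1   0.  ] op 0.24 ff 30.0
shift [ 0.04 -0.05  0.14] rotz 0 yaw 50.6 rows>= 1 tilt [ 0.001 -0.    -1.   ] q6 0.52
r 0.062399106723709734 -37.32641793061358
[[[0.03, -0.81, 0], [0, 0, 0], 1], [[0.17, -1.61, 0], [0, 0, 0], 1], [[0.41, -2.38, 0], [0, 0, 0], 1], [[0.75, -3.12, 0], [0, 0, 0], 1], [[1.18, -3.81, 0], [0, 0, 0], 1], [[1.7, -4.43, 0], [0, 0, 0], 1], [[2.29, -4.98, 0], [0, 0, 0], 1], [[2.95, -5.45, 0], [0, 0, 0], 1], [[3.67, -5.83, 0], [0, 0, 0], 1], [[4.43, -6.11, 0], [0, 0, 0], 1], [[5.22, -6.29, 0], [0, 0, 0], 1], [[6.03, -6.37, 0], [0, 0, 0], 1]]
[[[0.81, 0.03, 0], [0, 0, 0], 1], [[1.61, 0.17, 0], [0, 0, 0], 1], [[2.38, 0.41, 0], [0, 0, 0], 1], [[3.12, 0.75, 0], [0, 0, 0], 1], [[3.81, 1.18, 0], [0, 0, 0], 1], [[4.43, 1.7, 0], [0, 0, 0], 1], [[4.98, 2.29, 0], [0, 0, 0], 1], [[5.45, 2.95, 0], [0, 0, 0], 1], [[5.83, 3.67, 0], [0, 0, 0], 1], [[6.11, 4.43, 0], [0, 0, 0], 1], [[6.29, 5.22, 0], [0, 0, 0], 1], [[6.37, 6.03, 0], [0, 0, 0], 1]]
[[[-0.03, 0.81, 0], [0, 0, 0], 1], [[-0.17, 1.61, 0], [0, 0, 0], 1], [[-0.41, 2.38, 0], [0, 0, 0], 1], [[-0.75, 3.12, 0], [0, 0, 0], 1], [[-1.18, 3.81, 0], [0, 0, 0], 1], [[-1.7, 4.43, 0], [0, 0, 0], 1], [[-2.29, 4.98, 0], [0, 0, 0], 1], [[-2.95, 5.45, 0], [0, 0, 0], 1], [[-3.67, 5.83, 0], [0, 0, 0], 1], [[-4.43, 6.11, 0], [0, 0, 0], 1], [[-5.22, 6.29, 0], [0, 0, 0], 1], [[-6.03, 6.37, 0], [0, 0, 0], 1]]
[[[-0.81, -0.03, 0], [0, 0, 0], 1], [[-1.61, -0.17, 0], [0, 0, 0], 1], [[-2.38, -0.41, 0], [0, 0, 0], 1], [[-3.12, -0.75, 0], [0, 0, 0], 1], [[-3.81, -1.18, 0], [0, 0, 0], 1], [[-4.43, -1.7, 0], [0, 0, 0], 1], [[-4.98, -2.29, 0], [0, 0, 0], 1], [[-5.45, -2.95, 0], [0, 0, 0], 1], [[-5.83, -3.67, 0], [0, 0, 0], 1], [[-6.11, -4.43, 0], [0, 0, 0], 1], [[-6.29, -5.22, 0], [0, 0, 0], 1], [[-6.37, -6.03, 0], [0, 0, 0], 1]]
```

carry_out --rows '[[[0.03, -0.81, 0], [0, 0, 0], 1], [[0.17, -1.61, 0], [0, 0, 0], 1], [[0.41, -2.38, 0], [0, 0, 0], 1], [[0.75, -3.12, 0], [0, 0, 0], 1], [[1.18, -3.81, 0], [0, 0, 0], 1], [[1.7, -4.43, 0], [0, 0, 0], 1], [[2.29, -4.98, 0], [0, 0, 0], 1], [[2.95, -5.45, 0], [0, 0, 0], 1], [[3.67, -5.83, 0], [0, 0, 0], 1], [[4.43, -6.11, 0], [0, 0, 0], 1], [[5.22, -6.29, 0], [0, 0, 0], 1], [[6.03, -6.37, 0], [0, 0, 0], 1]]'

```text
clock: 40.8
tool_pos: [0.5954, -0.1072, 0.1732]
eef_rot: [0.337, 0.942, 0.0, 0.001]
contact_force: [3.9, -0.4, 4.0]
opening: 0.242
finger_force: 30.0
```

Run:
```python
from h import *
s=st();c=np.array([.6335,-.058]);d=s['tool_pos'][:2]-c;print('r',np.hypot(*d),np.degrees(np.arctan2(d[1],d[0])),s['qd'].round(2),np.round(s['q'],2))
```

```text
t 40.8 tcp [ 0.5954 -0.1072  0.1732] F [ 3.9 -0.4  4. ] M [-0.1  -0.84 -0.04] op 0.242 ff 30.0
r 0.06218716082448379 -127.75025042549525 [-0.04 -0.09  0.01  0.23  0.02 -0.15 -0.14] [ 0.44  0.8  -0.61  1.68  0.58  0.85  0.46]
```

carry_out --rows '[[[0.81, 0.03, 0], [0, 0, 0], 1], [[1.61, 0.17, 0], [0, 0, 0], 1], [[2.38, 0.41, 0], [0, 0, 0], 1], [[3.12, 0.75, 0], [0, 0, 0], 1], [[3.81, 1.18, 0], [0, 0, 0], 1], [[4.43, 1.7, 0], [0, 0, 0], 1], [[4.98, 2.29, 0], [0, 0, 0], 1], [[5.45, 2.95, 0], [0, 0, 0], 1], [[5.83, 3.67, 0], [0, 0, 0], 1], [[6.11, 4.43, 0], [0, 0, 0], 1], [[6.29, 5.22, 0], [0, 0, 0], 1], [[6.37, 6.03, 0], [0, 0, 0], 1]]'

```text
clock: 42.0
tool_pos: [0.5812, -0.02, 0.173]
eef_rot: [0.337, 0.942, -0.002, -0.003]
contact_force: [-6.0, -0.4, 13.2]
opening: 0.239
finger_force: 30.0
```

carry_out --rows '[[[-0.03, 0.81, 0], [0, 0, 0], 1], [[-0.17, 1.61, 0], [0, 0, 0], 1], [[-0.41, 2.38, 0], [0, 0, 0], 1], [[-0.75, 3.12, 0], [0, 0, 0], 1], [[-1.18, 3.81, 0], [0, 0, 0], 1], [[-1.7, 4.43, 0], [0, 0, 0], 1], [[-2.29, 4.98, 0], [0, 0, 0], 1], [[-2.95, 5.45, 0], [0, 0, 0], 1], [[-3.67, 5.83, 0], [0, 0, 0], 1], [[-4.43, 6.11, 0], [0, 0, 0], 1], [[-5.22, 6.29, 0], [0, 0, 0], 1], [[-6.03, 6.37, 0], [0, 0, 0], 1]]'

```text
clock: 43.2
tool_pos: [0.6712, -0.0055, 0.1733]
eef_rot: [0.336, 0.942, 0.002, -0.001]
contact_force: [-0.1, 3.9, 7.3]
opening: 0.239
finger_force: 30.0
```

carry_out --rows '[[[-0.81, -0.03, 0], [0, 0, 0], 1], [[-1.61, -0.17, 0], [0, 0, 0], 1], [[-2.38, -0.41, 0], [0, 0, 0], 1], [[-3.12, -0.75, 0], [0, 0, 0], 1], [[-3.81, -1.18, 0], [0, 0, 0], 1], [[-4.43, -1.7, 0], [0, 0, 0], 1], [[-4.98, -2.29, 0], [0, 0, 0], 1], [[-5.45, -2.95, 0], [0, 0, 0], 1], [[-5.83, -3.67, 0], [0, 0, 0], 1], [[-6.11, -4.43, 0], [0, 0, 0], 1], [[-6.29, -5.22, 0], [0, 0, 0], 1], [[-6.37, -6.03, 0], [0, 0, 0], 1]]'

```text
clock: 44.4
tool_pos: [0.6821, -0.093, 0.1732]
eef_rot: [0.336, 0.942, 0.002, -0.001]
contact_force: [0.1, 4.0, 6.3]
opening: 0.238
finger_force: 30.0
```

Run:
```python
from h import *
s=st();c=np.array([.6335,-.058]);d=s['tool_pos'][:2]-c;print('r',np.hypot(*d),np.degrees(np.arctan2(d[1],d[0])),np.round(s['q'],2))
```

```text
t 44.4 tcp [ 0.6821 -0.093   0.1732] F [0.1 4.  6.3] M [ 0.82 -0.25  0.02] op 0.238 ff 30.0
r 0.05991377156501868 -35.71757929273392 [ 0.36  0.91 -0.61  1.4   0.56  1.01  0.52]
```

carry_out --rows '[[[0.03, -0.81, 0], [0, 0, 0], 1], [[0.17, -1.61, 0], [0, 0, 0], 1], [[0.41, -2.38, 0], [0, 0, 0], 1], [[0.75, -3.12, 0], [0, 0, 0], 1], [[1.18, -3.81, 0], [0, 0, 0], 1], [[1.7, -4.43, 0], [0, 0, 0], 1], [[2.29, -4.98, 0], [0, 0, 0], 1], [[2.95, -5.45, 0], [0, 0, 0], 1], [[3.67, -5.83, 0], [0, 0, 0], 1], [[4.43, -6.11, 0], [0, 0, 0], 1], [[5.22, -6.29, 0], [0, 0, 0], 1], [[6.03, -6.37, 0], [0, 0, 0], 1]]'

```text
clock: 45.6
tool_pos: [0.5967, -0.1057, 0.1732]
eef_rot: [0.337, 0.942, 0.001, 0.002]
contact_force: [5.6, 2.3, 2.6]
opening: 0.241
finger_force: 30.0
```

carry_out --rows '[[[0.81, 0.03, 0], [0, 0, 0], 1], [[1.61, 0.17, 0], [0, 0, 0], 1], [[2.38, 0.41, 0], [0, 0, 0], 1], [[3.12, 0.75, 0], [0, 0, 0], 1], [[3.81, 1.18, 0], [0, 0, 0], 1], [[4.43, 1.7, 0], [0, 0, 0], 1], [[4.98, 2.29, 0], [0, 0, 0], 1], [[5.45, 2.95, 0], [0, 0, 0], 1], [[5.83, 3.67, 0], [0, 0, 0], 1], [[6.11, 4.43, 0], [0, 0, 0], 1], [[6.29, 5.22, 0], [0, 0, 0], 1], [[6.37, 6.03, 0], [0, 0, 0], 1]]'

```text
clock: 46.8
tool_pos: [0.5807, -0.0206, 0.173]
eef_rot: [0.337, 0.942, -0.003, -0.003]
contact_force: [-6.3, -0.8, 14.6]
opening: 0.238
finger_force: 30.0
```

carry_out --rows '[[[-0.03, 0.81, 0], [0, 0, 0], 1], [[-0.17, 1.61, 0], [0, 0, 0], 1], [[-0.41, 2.38, 0], [0, 0, 0], 1], [[-0.75, 3.12, 0], [0, 0, 0], 1], [[-1.18, 3.81, 0], [0, 0, 0], 1], [[-1.7, 4.43, 0], [0, 0, 0], 1], [[-2.29, 4.98, 0], [0, 0, 0], 1], [[-2.95, 5.45, 0], [0, 0, 0], 1], [[-3.67, 5.83, 0], [0, 0, 0], 1], [[-4.43, 6.11, 0], [0, 0, 0], 1], [[-5.22, 6.29, 0], [0, 0, 0], 1], [[-6.03, 6.37, 0], [0, 0, 0], 1]]'

```text
clock: 48.0
tool_pos: [0.6712, -0.0059, 0.1733]
eef_rot: [0.336, 0.942, 0.001, -0.001]
contact_force: [0.4, 4.4, 7.1]
opening: 0.237
finger_force: 30.0
```

carry_out --rows '[[[-0.81, -0.03, 0], [0, 0, 0], 1], [[-1.61, -0.17, 0], [0, 0, 0], 1], [[-2.38, -0.41, 0], [0, 0, 0], 1], [[-3.12, -0.75, 0], [0, 0, 0], 1], [[-3.81, -1.18, 0], [0, 0, 0], 1], [[-4.43, -1.7, 0], [0, 0, 0], 1], [[-4.98, -2.29, 0], [0, 0, 0], 1], [[-5.45, -2.95, 0], [0, 0, 0], 1], [[-5.83, -3.67, 0], [0, 0, 0], 1], [[-6.11, -4.43, 0], [0, 0, 0], 1], [[-6.29, -5.22, 0], [0, 0, 0], 1], [[-6.37, -6.03, 0], [0, 0, 0], 1]]'

```text
clock: 49.2
tool_pos: [0.6818, -0.0936, 0.1732]
eef_rot: [0.336, 0.942, 0.001, -0.001]
contact_force: [0.2, 4.2, 6.3]
opening: 0.239
finger_force: 30.0
```

carry_out --rows '[[[0.03, -0.81, 0], [0, 0, 0], 1], [[0.17, -1.61, 0], [0, 0, 0], 1], [[0.41, -2.38, 0], [0, 0, 0], 1], [[0.75, -3.12, 0], [0, 0, 0], 1], [[1.18, -3.81, 0], [0, 0, 0], 1], [[1.7, -4.43, 0], [0, 0, 0], 1], [[2.29, -4.98, 0], [0, 0, 0], 1], [[2.95, -5.45, 0], [0, 0, 0], 1], [[3.67, -5.83, 0], [0, 0, 0], 1], [[4.43, -6.11, 0], [0, 0, 0], 1], [[5.22, -6.29, 0], [0, 0, 0], 1], [[6.03, -6.37, 0], [0, 0, 0], 1]]'

```text
clock: 50.4
tool_pos: [0.5965, -0.1055, 0.1732]
eef_rot: [0.336, 0.942, 0.001, 0.001]
contact_force: [7.1, 1.9, 3.5]
opening: 0.241
finger_force: 30.0
```

carry_out --rows '[[[0.81, 0.03, 0], [0, 0, 0], 1], [[1.61, 0.17, 0], [0, 0, 0], 1], [[2.38, 0.41, 0], [0, 0, 0], 1], [[3.12, 0.75, 0], [0, 0, 0], 1], [[3.81, 1.18, 0], [0, 0, 0], 1], [[4.43, 1.7, 0], [0, 0, 0], 1], [[4.98, 2.29, 0], [0, 0, 0], 1], [[5.45, 2.95, 0], [0, 0, 0], 1], [[5.83, 3.67, 0], [0, 0, 0], 1], [[6.11, 4.43, 0], [0, 0, 0], 1], [[6.29, 5.22, 0], [0, 0, 0], 1], [[6.37, 6.03, 0], [0, 0, 0], 1]]'

```text
clock: 51.6
tool_pos: [0.5805, -0.0207, 0.173]
eef_rot: [0.337, 0.942, -0.003, -0.003]
contact_force: [-7.5, -0.1, 15.7]
opening: 0.235
finger_force: 30.0
```

carry_out --rows '[[[-0.03, 0.81, 0], [0, 0, 0], 1], [[-0.17, 1.61, 0], [0, 0, 0], 1], [[-0.41, 2.38, 0], [0, 0, 0], 1], [[-0.75, 3.12, 0], [0, 0, 0], 1], [[-1.18, 3.81, 0], [0, 0, 0], 1], [[-1.7, 4.43, 0], [0, 0, 0], 1], [[-2.29, 4.98, 0], [0, 0, 0], 1], [[-2.95, 5.45, 0], [0, 0, 0], 1], [[-3.67, 5.83, 0], [0, 0, 0], 1], [[-4.43, 6.11, 0], [0, 0, 0], 1], [[-5.22, 6.29, 0], [0, 0, 0], 1], [[-6.03, 6.37, 0], [0, 0, 0], 1]]'

```text
clock: 52.8
tool_pos: [0.671, -0.0062, 0.1732]
eef_rot: [0.336, 0.942, 0.001, -0.001]
contact_force: [-0.8, 3.6, 7.6]
opening: 0.24
finger_force: 30.0
```

carry_out --rows '[[[-0.81, -0.03, 0], [0, 0, 0], 1], [[-1.61, -0.17, 0], [0, 0, 0], 1], [[-2.38, -0.41, 0], [0, 0, 0], 1], [[-3.12, -0.75, 0], [0, 0, 0], 1], [[-3.81, -1.18, 0], [0, 0, 0], 1], [[-4.43, -1.7, 0], [0, 0, 0], 1], [[-4.98, -2.29, 0], [0, 0, 0], 1], [[-5.45, -2.95, 0], [0, 0, 0], 1], [[-5.83, -3.67, 0], [0, 0, 0], 1], [[-6.11, -4.43, 0], [0, 0, 0], 1], [[-6.29, -5.22, 0], [0, 0, 0], 1], [[-6.37, -6.03, 0], [0, 0, 0], 1]]'

```text
clock: 54.0
tool_pos: [0.6816, -0.0933, 0.1731]
eef_rot: [0.336, 0.942, 0.001, -0.001]
contact_force: [-0.7, 4.6, 7.0]
opening: 0.24
finger_force: 30.0
```

carry_out --rows '[[[0.03, -0.81, 0], [0, 0, 0], 1], [[0.17, -1.61, 0], [0, 0, 0], 1], [[0.41, -2.38, 0], [0, 0, 0], 1], [[0.75, -3.12, 0], [0, 0, 0], 1], [[1.18, -3.81, 0], [0, 0, 0], 1], [[1.7, -4.43, 0], [0, 0, 0], 1], [[2.29, -4.98, 0], [0, 0, 0], 1], [[2.29, -4.98, 0], [0, 0, 0], 1], [[2.29, -4.98, 0], [0, 0, 0], 1]]'

```text
clock: 54.9
tool_pos: [0.632, -0.1173, 0.173]
eef_rot: [0.336, 0.942, 0.001, -0.001]
contact_force: [-0.2, 3.7, 8.5]
opening: 0.241
finger_force: 30.0
```

Run:
```python
from h import *
s=st();c=np.array([.6335,-.058]);d=s['tool_pos'][:2]-c;print('r',np.hypot(*d),np.degrees(np.arctan2(d[1],d[0])),np.round(s['q'],2))
```

```text
t 54.9 tcp [ 0.632  -0.1173  0.173 ] F [-0.2  3.7  8.5] M [ 0.89 -0.01  0.  ] op 0.241 ff 30.0
r 0.05935652889999058 -91.41526249461758 [ 0.43  0.85 -0.61  1.55  0.57  0.92  0.51]
```

carry_out --rows '[[[0, 0, 0], [0, 0, 0], 0.6], [[0, 0, 0], [0, 0, 0], 0.5], [[0, 0, 0], [0, 0, 0], 0.5], [[0, 0, -2], [0, 0, 0], 0.5], [[0, 0, -5], [0, 0, 0], 0.5], [[0, 0, -7], [0, 0, 0], 0.5], [[0, 0, -7], [0, 0, 0], 0.5], [[0, 0, -7], [0, 0, 0], 0.5]]'

```text
clock: 55.7
tool_pos: [0.6327, -0.1203, 0.242]
eef_rot: [0.337, 0.942, -0.001, -0.001]
contact_force: [-0.2, -0.3, -0.6]
opening: 0.501
finger_force: 0.0
```

Run:
```python
from h import *
st();go((.6335,-.058,.164),50.6)
```

```text
t 55.7 tcp [ 0.6327 -0.1203  0.242 ] F [-0.2 -0.3 -0.6] M [ 0.04 -0.08  0.01] op 0.501 ff 0.0
shift [3.88 4.88 7.79] rotz 0.0 yaw 50.6 rows>= 2 tilt [-0.001 -0.001 -1.   ] q6 0.57
```

carry_out --rows '[[[2, 2.5, 0], [0, 0, 0], 0.5], [[3.9, 4.9, 0], [0, 0, 0], 0.5], [[3.9, 4.9, 1], [0, 0, 0], 0.5], [[3.9, 4.9, 1.5], [0, 0, 0], 0.5], [[3.9, 4.9, 4], [0, 0, 0], 0.5], [[3.9, 4.9, 6.5], [0, 0, 0], 0.5], [[3.9, 4.9, 7.8], [0, 0, 0], 0.5], [[3.9, 4.9, 7.8], [0, 0, 0], 0.5], [[3.9, 4.9, 7.8], [0, 0, 0], 0.8], [[3.9, 4.9, 7.8], [0, 0, 0], 1], [[3.9, 4.9, 7.8], [0, 0, 0], 1], [[3.9, 4.9, 7.8], [0, 0, 0], 1]]' --newtons 55

```text
clock: 56.9
tool_pos: [0.6346, -0.0573, 0.1647]
eef_rot: [0.337, 0.942, 0.0, 0.0]
contact_force: [1.6, 0.5, -2.3]
opening: 0.284
finger_force: 55.0
```

carry_out --rows '[[[0, 0, 0], [0, 0, 0], 1], [[0, 0, 0], [0, 0, 0], 1]]'

```text
clock: 57.1
tool_pos: [0.6346, -0.0573, 0.1647]
eef_rot: [0.337, 0.942, 0.0, 0.0]
contact_force: [1.3, -1.5, -3.0]
opening: 0.279
finger_force: 55.0
```

Run:
```python
from h import *
st()
```

```text
t 57.1 tcp [ 0.6346 -0.0573  0.1647] F [ 1.3 -1.5 -3. ] M [-0.05 -0.54  0.  ] op 0.279 ff 55.0
```

carry_out --rows '[[[0, 0, -0.5], [0, 0, 0], 1], [[0, 0, -1.2], [0, 0, 0], 1], [[0, 0, -2], [0, 0, 0], 1], [[0, 0, -3], [0, 0, 0], 1], [[0, 0, -4.5], [0, 0, 0], 1], [[0, 0, -6], [0, 0, 0], 1], [[0, 0, -8], [0, 0, 0], 1], [[0, 0, -8.5], [0, 0, 0], 1], [[0, 0, -8.5], [0, 0, 0], 1]]'

```text
clock: 58.0
tool_pos: [0.635, -0.0569, 0.2513]
eef_rot: [0.337, 0.942, 0.0, 0.001]
contact_force: [0.7, 0.1, -7.4]
opening: 0.282
finger_force: 55.0
```

Run:
```python
from h import *
st();go((.478,.418,.25),14.7)
```

```text
t 58.0 tcp [ 0.635  -0.0569  0.2513] F [ 0.7  0.1 -7.4] M [ 0.03 -0.22  0.06] op 0.282 ff 55.0
shift [42.25 26.76  0.09] rotz 35.9 yaw 50.6 rows>= 11 tilt [ 0.003  0.    -1.   ] q6 0.47
```

carry_out --rows '[[[3, 2, 0], [0, 0, 3], 1], [[7, 4.4, 0], [0, 0, 6], 1], [[11, 7, 0], [0, 0, 10], 1], [[15, 9.5, 0], [0, 0, 14], 1], [[19, 12, 0], [0, 0, 18], 1], [[23, 14.6, 0], [0, 0, 22], 1], [[27, 17, 0], [0, 0, 26], 1], [[31, 19.6, 0], [0, 0, 30], 1], [[35, 22.2, 0], [0, 0, 34], 1], [[38.5, 24.4, 0], [0, 0, 36], 1], [[41.5, 26.3, 0], [0, 0, 36], 1], [[42.2, 26.8, 0], [0, 0, 36], 1]]'

```text
clock: 59.2
tool_pos: [0.4731, 0.4242, 0.2491]
eef_rot: [0.608, 0.794, 0.001, -0.003]
contact_force: [-1.4, 1.2, -7.4]
opening: 0.28
finger_force: 55.0
```

carry_out --rows '[[[0, 0, 2], [0, 0, 0], 1], [[0, 0, 5], [0, 0, 0], 1], [[0, 0, 8], [0, 0, 0], 1], [[0, 0, 11], [0, 0, 0], 1], [[0, 0, 14], [0, 0, 0], 1], [[0, 0, 16.5], [0, 0, 0], 1], [[0, 0, 18], [0, 0, 0], 1], [[0, 0, 18], [0, 0, 0], 1], [[0, 0, 18], [0, 0, 0], 1]]'

```text
clock: 60.1
tool_pos: [0.4783, 0.4181, 0.0701]
eef_rot: [0.611, 0.791, 0.0, 0.0]
contact_force: [-0.5, -0.1, -6.9]
opening: 0.28
finger_force: 55.0
```

Run:
```python
from h import *
st();go((.478,.418,.0565),14.7)
```

```text
t 60.1 tcp [0.4783 0.4181 0.0701] F [-0.5 -0.1 -6.9] M [-0.05 -0.18  0.01] op 0.28 ff 55.0
shift [ 0.   -0.04  1.36] rotz -0.1 yaw 14.6 rows>= 1 tilt [ 0.     0.001 -1.   ] q6 -0.94
```

carry_out --rows '[[[0, 0, 0.5], [0, 0, 0], 1], [[0, 0, 0.9], [0, 0, 0], 1], [[0, 0, 1.2], [0, 0, 0], 1], [[0, 0, 1.4], [0, 0, 0], 1], [[0, 0, 1.4], [0, 0, 0], 1], [[0, 0, 1.4], [0, 0, 0], 0.6], [[0, 0, 1.4], [0, 0, 0], 0.5], [[0, 0, 1.4], [0, 0, 0], 0.5], [[0, 0, -1], [0, 0, 0], 0.5], [[0, 0, -5], [0, 0, 0], 0.5], [[0, 0, -10], [0, 0, 0], 0.5], [[0, 0, -15], [0, 0, 0], 0.5]]'

```text
clock: 61.3
tool_pos: [0.4778, 0.4177, 0.2214]
eef_rot: [0.611, 0.792, -0.0, -0.0]
contact_force: [1.1, -0.1, -0.5]
opening: 0.502
finger_force: 0.0
```

Run:
```python
from h import *
st();go((.6,-.085,.29),-20)
```

```text
t 61.3 tcp [0.4778 0.4177 0.2214] F [ 1.1 -0.1 -0.5] M [-0.01 -0.17 -0.01] op 0.502 ff 0.0
shift [-51.73  -0.9   -6.87] rotz 34.7 yaw 14.7 rows>= 11 tilt [-0.  0. -1.] q6 -0.85
```

carry_out --rows '[[[-4, -0.1, -2], [0, 0, 3], 0.5], [[-8.5, -0.2, -4], [0, 0, 6], 0.5], [[-13, -0.3, -6], [0, 0, 10], 0.5], [[-17.5, -0.4, -6], [0, 0, 14], 0.5], [[-22, -0.5, -6], [0, 0, 18], 0.5], [[-26.5, -0.6, -6], [0, 0, 22], 0.5], [[-31, -0.7, -6], [0, 0, 26], 0.5], [[-35.5, -0.8, -6], [0, 0, 30], 0.5], [[-40, -0.9, -6], [0, 0, 34], 0.5], [[-44.5, -0.9, -6], [0, 0, 36.7], 0.5], [[-49, -0.9, -6], [0, 0, 36.7], 0.5], [[-53, -0.9, -6], [0, 0, 36.7], 0.5]]'

```text
clock: 62.5
tool_pos: [0.6037, -0.0999, 0.2801]
eef_rot: [0.83, 0.558, 0.0, 0.001]
contact_force: [0.5, 0.5, 0.3]
opening: 0.498
finger_force: 0.0
```

carry_out --rows '[[[0, 0, 0], [0, 0, 0], 0.5], [[0, 0, 0], [0, 0, 0], 0.5], [[0, 0, 0], [0, 0, 0], 0.5]]'

```text
clock: 62.8
tool_pos: [0.6032, -0.0953, 0.2799]
eef_rot: [0.829, 0.56, 0.001, -0.001]
contact_force: [-1.0, 0.7, -0.3]
opening: 0.496
finger_force: 0.0
```

Run:
```python
from h import *
st();s=snap('wrist','wr15');print(proj(s,(.638,-.0575,.122),True))
im=s['image'];cv2.imwrite('pics/cr15.png',cv2.resize(im[40:290,180:460],None,fx=2,fy=2)[:,:,::-1])
```

```text
t 62.8 tcp [ 0.6032 -0.0953  0.2799] F [-1.   0.7 -0.3] M [-0.01 -0.02  0.01] op 0.496 ff 0.0
[334.39748303 135.84041044]
```

View pics/cr15.png

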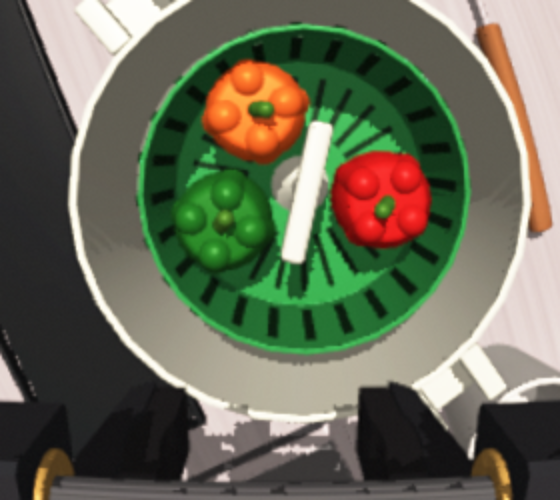

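Run:
```python
from h import *
s=load('wr15');c=bar(s,.122,(325,350,95,178))
for p in [(340,101),(327,171)]: print(onz(s,*p,.122,True))
```

```text
bar px [325 100  22  71 828] centre [ 0.637  -0.0566] size [0.0705 0.0179] dir 61.5
[ 0.65567404 -0.02759066  0.122     ]
[ 0.61838792 -0.08745706  0.122     ]
```

Run:
```python
from h import *
go((.6375,-.0573,.16),-31.5)
```

```text
shift [ 4.76  1.78 12.  ] rotz 9.6 yaw -21.9 rows>= 3 tilt [ 0.     0.001 -1.   ] q6 -0.5
```

carry_out --rows '[[[1.5, 0.6, 2], [0, 0, 3], 0.7], [[3, 1.2, 5], [0, 0, 6], 0.7], [[4.5, 1.7, 8], [0, 0, 9.6], 0.7], [[4.8, 1.8, 11], [0, 0, 9.6], 0.7], [[4.8, 1.8, 12], [0, 0, 9.6], 0.7], [[4.8, 1.8, 12], [0, 0, 9.6], 0.7], [[4.8, 1.8, 12], [0, 0, 9.6], 0.7], [[4.8, 1.8, 12], [0, 0, 9.6], 0.7]]'

```text
clock: 63.65
tool_pos: [0.639, -0.0599, 0.1616]
eef_rot: [0.873, 0.487, 0.001, 0.001]
contact_force: [0.1, 0.6, -1.3]
opening: 0.3
finger_force: 0.0
```

Run:
```python
from h import *
st();go((.6375,-.0573,.102),-31.5)
```

```text
t 63.65 tcp [ 0.639  -0.0599  0.1616] F [ 0.1  0.6 -1.3] M [-0.01 -0.08  0.03] op 0.3 ff 0.0
shift [ 0.14 -0.28  5.96] rotz -0.2 yaw -31.7 rows>= 2 tilt [ 0.003 -0.    -1.   ] q6 -0.73
```

carry_out --rows '[[[0.1, -0.2, 1], [0, 0, 0], 0.7], [[0.1, -0.2, 2.5], [0, 0, 0], 0.7], [[0.1, -0.2, 2.8], [0, 0, 0], 0.7], [[0.1, -0.2, 2.8], [0, 0, 0], 0.7], [[0.1, -0.2, 2.8], [0, 0, 0], 0.7]]'

```text
clock: 64.15
tool_pos: [0.6368, -0.0578, 0.1315]
eef_rot: [0.873, 0.487, -0.0, -0.0]
contact_force: [0.6, 0.2, 0.1]
opening: 0.299
finger_force: 0.0
```

Run:
```python
from h import *
st();go((.6375,-.0573,.102),-31.5)
```

```text
t 64.15 tcp [ 0.6368 -0.0578  0.1315] F [0.6 0.2 0.1] M [-0.01 -0.06 -0.02] op 0.299 ff 0.0
shift [0.08 0.03 2.95] rotz -0.2 yaw -31.7 rows>= 1 tilt [-0. -0. -1.] q6 -0.74
```

carry_out --rows '[[[0.1, 0, 0.8], [0, 0, 0], 0.7], [[0.1, 0, 1.6], [0, 0, 0], 0.7], [[0.1, 0, 2.4], [0, 0, 0], 0.7], [[0.1, 0, 2.9], [0, 0, 0], 0.7], [[0.1, 0, 2.9], [0, 0, 0], 0.7], [[0.1, 0, 2.9], [0, 0, 0], 0.9], [[0.1, 0, 2.9], [0, 0, 0], 1], [[0.1, 0, 2.9], [0, 0, 0], 1], [[0.1, 0, 2.9], [0, 0, 0], 1], [[0.1, 0, 2.9], [0, 0, 0], 1]]' --newtons 55

```text
clock: 65.15
tool_pos: [0.6375, -0.0568, 0.103]
eef_rot: [0.873, 0.487, 0.0, 0.0]
contact_force: [-1.1, -0.1, 1.1]
opening: 0.13
finger_force: 54.8
```

Run:
```python
from h import *
st()
```

```text
t 65.15 tcp [ 0.6375 -0.0568  0.103 ] F [-1.1 -0.1  1.1] M [0.01 0.01 0.  ] op 0.13 ff 54.8
```

Gripped (11.4 mm). Lift straight and slowly.

carry_out --rows '[[[0, 0, -0.4], [0, 0, 0], 1], [[0, 0, -1], [0, 0, 0], 1], [[0, 0, -1.8], [0, 0, 0], 1], [[0, 0, -3], [0, 0, 0], 1], [[0, 0, -4.5], [0, 0, 0], 1], [[0, 0, -6.5], [0, 0, 0], 1], [[0, 0, -9], [0, 0, 0], 1], [[0, 0, -11.5], [0, 0, 0], 1], [[0, 0, -14], [0, 0, 0], 1], [[0, 0, -16], [0, 0, 0], 1], [[0, 0, -17], [0, 0, 0], 1], [[0, 0, -17], [0, 0, 0], 1]]'

```text
clock: 66.35
tool_pos: [0.638, -0.0569, 0.2748]
eef_rot: [0.873, 0.487, 0.001, 0.001]
contact_force: [0.8, 0.1, -7.0]
opening: 0.129
finger_force: 54.8
```

Run:
```python
from h import *
st();go((.485,-.405,.27),-57)
```

```text
t 66.35 tcp [ 0.638  -0.0569  0.2748] F [ 0.8  0.1 -7. ] M [-0.01 -0.03  0.04] op 0.129 ff 54.8
shift [-37.66   5.26   0.44] rotz 25.3 yaw -31.7 rows>= 8 tilt [ 0.003 -0.    -1.   ] q6 -0.69
```

carry_out --rows '[[[-1.5, 0.2, 0], [0, 0, 0], 1], [[-4, 0.5, 0], [0, 0, 0], 1], [[-7.5, 0.9, 0], [0, 0, 0], 1], [[-11.5, 1.4, 0], [0, 0, 0], 1], [[-15.5, 1.9, 0], [0, 0, 0], 1], [[-19.5, 2.4, 0], [0, 0, 0], 1], [[-23.5, 2.9, 0], [0, 0, 0], 1], [[-27.5, 3.4, 0], [0, 0, 0], 1], [[-31, 3.8, 0], [0, 0, 0], 1], [[-34, 4.2, 0], [0, 0, 0], 1], [[-36.5, 4.5, 0], [0, 0, 0], 1], [[-37.5, 4.6, 0], [0, 0, 0], 1]]'

```text
clock: 67.55
tool_pos: [0.475, -0.4045, 0.271]
eef_rot: [0.875, 0.485, -0.003, -0.001]
contact_force: [0.6, 0.6, -6.2]
opening: 0.13
finger_force: 54.8
```

carry_out --rows '[[[0, 0, 1], [0, 0, 0], 1], [[0, 0, 3], [0, 0, 0], 1], [[0, 0, 6], [0, 0, 0], 1], [[0, 0, 9], [0, 0, 0], 1], [[0, 0, 12], [0, 0, 0], 1], [[0, 0, 14], [0, 0, 0], 1], [[0, 0, 15.5], [0, 0, 0], 1], [[0, 0, 16], [0, 0, 0], 1], [[0, 0, 16], [0, 0, 0], 1], [[0, 0, 16], [0, 0, 0], 1]]'

```text
clock: 68.55
tool_pos: [0.4806, -0.4003, 0.1137]
eef_rot: [0.873, 0.488, 0.001, 0.001]
contact_force: [0.2, -0.2, -7.3]
opening: 0.13
finger_force: 54.8
```

Run:
```python
from h import *
st();go((.48,-.40,.0925))
```

```text
t 68.55 tcp [ 0.4806 -0.4003  0.1137] F [ 0.2 -0.2 -7.3] M [-0.07 -0.11  0.04] op 0.13 ff 54.8
shift [-0.01 -0.07  2.12] rotz 0 yaw -31.6 rows>= 1 tilt [ 0.002 -0.001 -1.   ] q6 -0.18
```

carry_out --rows '[[[0, 0, 0.7], [0, 0, 0], 1], [[0, 0, 1.3], [0, 0, 0], 1], [[0, 0, 1.7], [0, 0, 0], 1], [[0, 0, 2.0], [0, 0, 0], 1], [[0, 0, 2.1], [0, 0, 0], 1], [[0, 0, 2.1], [0, 0, 0], 1]]'

```text
clock: 69.15
tool_pos: [0.4793, -0.4001, 0.093]
eef_rot: [0.873, 0.487, -0.0, -0.0]
contact_force: [-3.8, 2.7, 4.8]
opening: 0.13
finger_force: 54.8
```

Run:
```python
from h import *
st()
```

```text
t 69.15 tcp [ 0.4793 -0.4001  0.093 ] F [-3.8  2.7  4.8] M [0.43 0.65 0.04] op 0.13 ff 54.8
```

On the pan floor. Release to 30 mm and rise.

carry_out --rows '[[[0, 0, 0], [0, 0, 0], 0.7], [[0, 0, 0], [0, 0, 0], 0.68], [[0, 0, 0], [0, 0, 0], 0.68], [[0, 0, -1], [0, 0, 0], 0.68], [[0, 0, -3], [0, 0, 0], 0.68], [[0, 0, -7], [0, 0, 0], 0.5], [[0, 0, -12], [0, 0, 0], 0.5], [[0, 0, -16], [0, 0, 0], 0.5], [[0, 0, -16], [0, 0, 0], 0.5], [[0, 0, -16], [0, 0, 0], 0.5]]'

```text
clock: 70.15
tool_pos: [0.48, -0.4005, 0.2532]
eef_rot: [0.873, 0.487, 0.001, 0.001]
contact_force: [-0.8, 0.5, -0.8]
opening: 0.5
finger_force: 0.0
```

Run:
```python
from h import *
st();a=snap('wrist','wr16')['image'];b=snap('side','sd16')['image']
cv2.imwrite('pics/fin16.png',np.hstack([a[60:300,180:460],cv2.resize(b[90:210,260:440],None,fx=2,fy=2)])[:,:,::-1])
go((.478,.418,.25),15)
```

```text
t 70.15 tcp [ 0.48   -0.4005  0.2532] F [-0.8  0.5 -0.8] M [ 0.01 -0.01 -0.  ] op 0.5 ff 0.0
shift [ 69.57 -42.98   0.17] rotz -46.7 yaw -31.7 rows>= 17 tilt [-0.002  0.001 -1.   ] q6 -0.12
```

View pics/fin16.png

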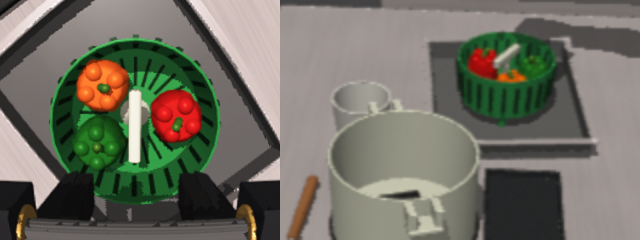

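carry_out --rows '[[[4, -2.5, 0], [0, 0, -4], 0.5], [[8, -5, 0], [0, 0, -8], 0.5], [[12, -7.4, 0], [0, 0, -12], 0.5], [[16, -9.9, 0], [0, 0, -16], 0.5], [[20, -12.4, 0], [0, 0, -20], 0.5], [[24, -14.8, 0], [0, 0, -24], 0.5], [[28, -17.3, 0], [0, 0, -28], 0.5], [[32, -19.8, 0], [0, 0, -32], 0.5], [[36, -22.2, 0], [0, 0, -36], 0.5], [[40, -24.7, 0], [0, 0, -40], 0.5], [[44, -27.2, 0], [0, 0, -44], 0.5], [[48, -29.7, 0], [0, 0, -46.7], 0.5]]'

```text
clock: 71.45
tool_pos: [0.4776, 0.1656, 0.2503]
eef_rot: [0.607, 0.794, -0.001, -0.001]
contact_force: [1.1, 0.5, -1.2]
opening: 0.5
finger_force: 0.0
```

Run:
```python
from h import *
st();go((.478,.418,.25),15)
```

```text
t 71.45 tcp [0.4776 0.1656 0.2503] F [ 1.1  0.5 -1.2] M [-0.01 -0.11  0.03] op 0.5 ff 0.0
shift [ 2.435e+01  6.650e+00 -1.000e-02] rotz 0.2 yaw 15.2 rows>= 6 tilt [-0.003 -0.001 -1.   ] q6 -0.52
```

carry_out --rows '[[[4.5, 1.2, 0], [0, 0, 0], 0.5], [[9, 2.5, 0], [0, 0, 0], 0.5], [[13.5, 3.7, 0], [0, 0, 0], 0.5], [[18, 4.9, 0], [0, 0, 0], 0.5], [[22.5, 6.1, 0], [0, 0, 0], 0.5], [[24.3, 6.7, 0], [0, 0, 0], 0.5], [[24.3, 6.7, 3], [0, 0, 0], 0.5], [[24.3, 6.7, 7], [0, 0, 0], 0.5], [[24.3, 6.7, 10], [0, 0, 0], 0.5], [[24.3, 6.7, 11.5], [0, 0, 0], 0.5], [[24.3, 6.7, 11.5], [0, 0, 0], 0.5]]'

```text
clock: 72.55
tool_pos: [0.4789, 0.4147, 0.1336]
eef_rot: [0.608, 0.794, -0.003, -0.0]
contact_force: [0.1, 0.0, 0.2]
opening: 0.499
finger_force: 0.0
```

Run:
```python
from h import *
st();s=snap('wrist','wr17');go((.478,.418,.0565),14.7)
im=s['image'];hsv=cv2.cvtColor(im,cv2.COLOR_RGB2HSV)
g=cv2.inRange(hsv,(50,110,50),(80,255,255));g[290:]=0
k,l,t,c=cv2.connectedComponentsWithStats(g);j=1+np.argmax(t[1:,4])
v,u=np.nonzero(l==j);P=np.array([onz(s,a,b,.038,True)[:2] for a,b in zip(u,v)]);c0=np.array([.478,.418])
d=np.linalg.norm(P-c0,axis=1);e=P[(d>.122)&(P[:,1]>.45)];print('ear',len(e),np.degrees(np.arctan2(*(e.mean(0)-c0)[::-1])),d.max())
```

```text
t 72.55 tcp [0.4789 0.4147 0.1336] F [0.1 0.  0.2] M [ 0.   -0.08 -0.06] op 0.499 ff 0.0
shift [ 0.26 -0.11  7.91] rotz 0.4 yaw 15.1 rows>= 2 tilt [-0.002 -0.002 -1.   ] q6 -0.89
ear 1213 69.78709576296835 0.14435298344409503
```

carry_out --rows '[[[0.2, -0.1, 2], [0, 0, 0], 0.5], [[0.2, -0.1, 4.5], [0, 0, 0], 0.5], [[0.2, -0.1, 6.8], [0, 0, 0], 0.5], [[0.2, -0.1, 7.9], [0, 0, 0], 0.5], [[0.2, -0.1, 7.9], [0, 0, 0], 0.5], [[0.2, -0.1, 7.9], [0, 0, 0], 0.8], [[0.2, -0.1, 7.9], [0, 0, 0], 1], [[0.2, -0.1, 7.9], [0, 0, 0], 1], [[0.2, -0.1, 7.9], [0, 0, 0], 1], [[0.2, -0.1, 7.9], [0, 0, 0], 1]]' --newtons 55

```text
clock: 73.6
tool_pos: [0.4784, 0.4185, 0.0591]
eef_rot: [0.608, 0.794, 0.0, -0.0]
contact_force: [-2.9, -0.6, 5.7]
opening: 0.282
finger_force: 55.0
```

Run:
```python
from h import *
st();go((.478,.418,.25),14.7)
```

```text
t 73.6 tcp [0.4784 0.4185 0.0591] F [-2.9 -0.6  5.7] M [-0.3   0.65 -0.01] op 0.282 ff 55.0
shift [ -0.02  -0.05 -19.09] rotz 0.4 yaw 15.1 rows>= 4 tilt [-0.     0.001 -1.   ] q6 -0.94
```

carry_out --rows '[[[0, 0, -1], [0, 0, 0], 1], [[0, 0, -3], [0, 0, 0], 1], [[0, 0, -6], [0, 0, 0], 1], [[0, 0, -10], [0, 0, 0], 1], [[0, 0, -14], [0, 0, 0], 1], [[0, 0, -17], [0, 0, 0], 1], [[0, 0, -19], [0, 0, 0], 1], [[0, 0, -19], [0, 0, 0], 1], [[0, 0, -19], [0, 0, 0], 1]]'

```text
clock: 74.5
tool_pos: [0.4786, 0.417, 0.2468]
eef_rot: [0.609, 0.794, -0.001, 0.0]
contact_force: [-0.2, -0.2, -7.6]
opening: 0.279
finger_force: 55.0
```

Run:
```python
from h import *
st();go((.6338,-.0578,.245),50.6)
```

```text
t 74.5 tcp [0.4786 0.417  0.2468] F [-0.2 -0.2 -7.6] M [-0.07 -0.09  0.05] op 0.279 ff 55.0
shift [-49.87   2.67   0.26] rotz -35.6 yaw 15.0 rows>= 10 tilt [-0.001 -0.002 -1.   ] q6 -0.83
```

carry_out --rows '[[[-3, 0.2, 0], [0, 0, -3], 1], [[-7, 0.4, 0], [0, 0, -6], 1], [[-11.5, 0.6, 0], [0, 0, -9], 1], [[-16, 0.9, 0], [0, 0, -12], 1], [[-20.5, 1.1, 0], [0, 0, -16], 1], [[-25, 1.4, 0], [0, 0, -20], 1], [[-29.5, 1.6, 0], [0, 0, -24], 1], [[-34, 1.8, 0], [0, 0, -28], 1], [[-38.5, 2.1, 0], [0, 0, -32], 1], [[-43, 2.3, 0], [0, 0, -35.6], 1], [[-47, 2.5, 0], [0, 0, -35.6], 1], [[-49.8, 2.7, 0], [0, 0, -35.6], 1]]'

```text
clock: 75.7
tool_pos: [0.6333, -0.0614, 0.2447]
eef_rot: [0.339, 0.941, -0.002, -0.002]
contact_force: [0.1, -0.2, -7.5]
opening: 0.279
finger_force: 55.0
```

carry_out --rows '[[[0, 0, 0], [0, 0, 0], 1], [[0, 0, 1.5], [0, 0, 0], 1], [[0, 0, 3], [0, 0, 0], 1], [[0, 0, 3.5], [0, 0, 0], 1], [[0, 0, 3.5], [0, 0, 0], 1], [[0, 0, 3.5], [0, 0, 0], 1], [[0, 0, 3.5], [0, 0, 0], 1]]'

```text
clock: 76.4
tool_pos: [0.6347, -0.0554, 0.2134]
eef_rot: [0.336, 0.942, 0.0, 0.001]
contact_force: [1.0, -0.5, -6.7]
opening: 0.283
finger_force: 55.0
```

Run:
```python
from h import *
S=st();go((.6338,-.0578,.167),50.6);s=snap('wrist','wr18')
im=s['image'];hsv=cv2.cvtColor(im,cv2.COLOR_RGB2HSV)
g=cv2.inRange(hsv,(50,110,50),(80,255,255));g[290:]=0
k,l,t,c=cv2.connectedComponentsWithStats(g);j=1+np.argmax(t[1:,4]);print(t[j])
v,u=np.nonzero(l==j);z=S['tool_pos'][2]-.059+.038
P=np.array([onz(s,a,b,z,True)[:2] for a,b in zip(u,v)]);c0=S['tool_pos'][:2]
d=np.linalg.norm(P-c0,axis=1);e=P[d>.122];e=e[(e-c0)[:,1]>0];print('ear',len(e),np.degrees(np.arctan2(*(e.mean(0)-c0)[::-1])),d.max())
```

```text
t 76.4 tcp [ 0.6347 -0.0554  0.2134] F [ 1.  -0.5 -6.7] M [-0.01 -0.21 -0.01] op 0.283 ff 55.0
shift [-0.08 -0.25  4.64] rotz 0.1 yaw 50.7 rows>= 1 tilt [ 0.001  0.    -1.   ] q6 0.44
[  137    19   359   240 63088]
ear 2146 105.38975241609378 0.14403995865444175
```

Run:
```python
from h import *
for n,tc in(('wr13',(.6334,-.0555,.244,.0559)),('wr18',(.6347,-.0554,.2134,.0591))):
    s=load(n);im=s['image'];hsv=cv2.cvtColor(im,cv2.COLOR_RGB2HSV)
    g=cv2.inRange(hsv,(50,110,50),(80,255,255));g[225:]=0
    k,l,t,c=cv2.connectedComponentsWithStats(g);j=1+np.argmax(t[1:,4]);z=tc[2]-tc[3]+.038
    cs=max(cv2.findContours((l==j).astype(np.uint8),cv2.RETR_EXTERNAL,cv2.CHAIN_APPROX_NONE)[0],key=len)[:,0]
    C=np.array([onz(s,a,b,z,True)[:2] for a,b in cs if b<223]);c0=np.array(tc[:2])
    for _ in range(10):
        d=np.linalg.norm(C-c0,axis=1);q=C[abs(d-.1155)<.004];A=np.c_[2*q,np.ones(len(q))];x=np.linalg.lstsq(A,(q**2).sum(1),rcond=None)[0];c0=x[:2]
    v,u=np.nonzero(l==j);P=np.array([onz(s,a,b,z,True)[:2] for a,b in zip(u,v)]);d=np.linalg.norm(P-c0,axis=1);e=P[d>.123]
    print(n,'disc',c0,np.sqrt(x[2]+c0@c0),len(q),'off',c0-tc[:2],'ear',len(e),np.degrees(np.arctan2(*(e.mean(0)-c0)[::-1])),d.max())
```

```text
wr13 disc [ 0.633059   -0.05492513] 0.11416093883346343 503 off [-0.000341    0.00057487] ear 1842 107.21325314474414 0.14096941870814547
wr18 disc [ 0.63257878 -0.0528685 ] 0.11396340341527969 508 off [-0.00212122  0.0025315 ] ear 1725 104.73422647541526 0.14101285084082893
```

carry_out --rows '[[[-0.35, -0.3, 0], [0, 0, -2.3], 1], [[-0.35, -0.3, 0.6], [0, 0, -2.3], 1], [[-0.35, -0.3, 0.6], [0, 0, -2.3], 1], [[-0.35, -0.3, 0.6], [0, 0, -2.3], 1], [[-0.35, -0.3, 0.6], [0, 0, -2.3], 1], [[-0.35, -0.3, 0.6], [0, 0, -2.3], 1]]'

```text
clock: 77.05
tool_pos: [0.6351, -0.0602, 0.2069]
eef_rot: [0.318, 0.948, 0.0, 0.0]
contact_force: [-0.2, -0.4, -6.7]
opening: 0.28
finger_force: 55.0
```

Run:
```python
from h import *
S=st();s=snap('wrist','wr19')
for tc in[(*S['tool_pos'],.0591)]:
    im=s['image'];hsv=cv2.cvtColor(im,cv2.COLOR_RGB2HSV)
    g=cv2.inRange(hsv,(50,110,50),(80,255,255));g[225:]=0
    k,l,t,c=cv2.connectedComponentsWithStats(g);j=1+np.argmax(t[1:,4]);z=tc[2]-tc[3]+.038
    cs=max(cv2.findContours((l==j).astype(np.uint8),cv2.RETR_EXTERNAL,cv2.CHAIN_APPROX_NONE)[0],key=len)[:,0]
    C=np.array([onz(s,a,b,z,True)[:2] for a,b in cs if b<223]);c0=np.array(tc[:2])
    for _ in range(10):
        d=np.linalg.norm(C-c0,axis=1);q=C[abs(d-.1155)<.004];A=np.c_[2*q,np.ones(len(q))];x=np.linalg.lstsq(A,(q**2).sum(1),rcond=None)[0];c0=x[:2]
    v,u=np.nonzero(l==j);P=np.array([onz(s,a,b,z,True)[:2] for a,b in zip(u,v)]);d=np.linalg.norm(P-c0,axis=1);e=P[d>.123]
    print('disc',c0,'ear',len(e),np.degrees(np.arctan2(*(e.mean(0)-c0)[::-1])))
    go((*(np.array(tc[:2])+[.6335,-.0575]-c0),.167))
```

```text
t 77.05 tcp [ 0.6351 -0.0602  0.2069] F [-0.2 -0.4 -6.7] M [ 0.07 -0.15 -0.04] op 0.28 ff 55.0
disc [ 0.63293024 -0.05782447] ear 1740 107.02143836240522
shift [-0.02  0.06  3.99] rotz 0 yaw 52.9 rows>= 1 tilt [ 0.  0. -1.] q6 0.47
```

Angle 107.0°, centre right. Lower.

carry_out --rows '[[[0, 0, 0.6], [0, 0, 0], 1], [[0, 0, 1.2], [0, 0, 0], 1], [[0, 0, 1.8], [0, 0, 0], 1], [[0, 0, 2.4], [0, 0, 0], 1], [[0, 0, 2.9], [0, 0, 0], 1], [[0, 0, 3.2], [0, 0, 0], 1], [[0, 0, 3.2], [0, 0, 0], 1]]'

```text
clock: 77.8
tool_pos: [0.6347, -0.0605, 0.1741]
eef_rot: [0.318, 0.948, -0.0, -0.0]
contact_force: [-0.3, -0.2, -7.4]
opening: 0.285
finger_force: 55.0
```

Run:
```python
from h import *
st()
```

```text
t 77.8 tcp [ 0.6347 -0.0605  0.1741] F [-0.3 -0.2 -7.4] M [ 0.07 -0.2   0.01] op 0.285 ff 55.0
```

carry_out --rows '[[[0, 0, 0.3], [0, 0, 0], 1], [[0, 0, 0.6], [0, 0, 0], 1], [[0, 0, 0.8], [0, 0, 0], 1], [[0, 0, 0.9], [0, 0, 0], 1], [[0, 0, 0.9], [0, 0, 0], 1]]'

```text
clock: 78.3
tool_pos: [0.6352, -0.0605, 0.1672]
eef_rot: [0.318, 0.948, -0.0, 0.001]
contact_force: [-2.9, -0.2, 4.9]
opening: 0.284
finger_force: 55.0
```

Run:
```python
from h import *
st()
```

```text
t 78.3 tcp [ 0.6352 -0.0605  0.1672] F [-2.9 -0.2  4.9] M [-0.18  0.71  0.06] op 0.284 ff 55.0
```

Contact at 0.167 as expected (fully down). Release, rise, check.

carry_out --rows '[[[0, 0, 0], [0, 0, 0], 0.6], [[0, 0, 0], [0, 0, 0], 0.5], [[0, 0, 0], [0, 0, 0], 0.5], [[0, 0, -2], [0, 0, 0], 0.5], [[0, 0, -5], [0, 0, 0], 0.5], [[0, 0, -9], [0, 0, 0], 0.5], [[0, 0, -13], [0, 0, 0], 0.5], [[0, 0, -14], [0, 0, 0], 0.5], [[0, 0, -14], [0, 0, 0], 0.5]]'

```text
clock: 79.2
tool_pos: [0.6362, -0.0601, 0.3076]
eef_rot: [0.318, 0.948, 0.001, 0.002]
contact_force: [1.1, 0.3, -0.9]
opening: 0.498
finger_force: 0.0
```

Run:
```python
from h import *
st();a=snap('side','sd20')['image'];b=snap('scene','sc20')['image']
cv2.imwrite('pics/fin20.png',np.vstack([cv2.resize(a[90:290,220:460],None,fx=1.5,fy=1.5),cv2.resize(b[110:310,180:420],None,fx=1.5,fy=1.5)])[:,:,::-1])
```

```text
t 79.2 tcp [ 0.6362 -0.0601  0.3076] F [ 1.1  0.3 -0.9] M [-0.02 -0.15 -0.05] op 0.498 ff 0.0
```

View pics/fin20.png

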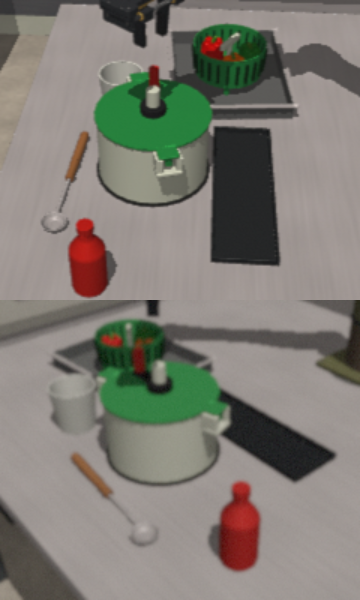

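The lid sits flat with its tongues between the posts. The basket stands in the pan with the peppers, and the bottle, tub and spoon are where they were.

```bash
python3 -c "
from plant import r
print(r.finish_job())"
```

```text
the job is handed in; nothing more can be done
None
```

The job is handed in at about 79 s. All three peppers present were spun with 3.15 clockwise crank turns at about 4.8 s a turn. The basket stands upright in the pan with all three peppers, and the lid is fully back on the empty bucket.

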